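# Pack gingerbread cartons from the tilt-out bin and stack the crate on top

## Task

Lift the upper white crate out of the lower one it is nested in and stand it aside, tilt the bin out of its cabinet by the bar, and put every gingerbread carton from it into the lower crate. Then tip the bin fully shut and put the other crate on top of the loaded one, turned half round so that it stands level on the rim lugs instead of nesting, and let go. Leave the jar, the bowl and the tin where they are.

Things in the scene. Friction and masses are not known exactly. Their poses are not given: they have to be found in the camera images.
- crate_low: Lower of two like white open crates, on the table. Origin: centre of underside, z up. Rim 230 (x) x 160 (y) mm outside, 95 high; 3 mm walls slope in to 207 x 137 at the foot; floor 3 mm thick, about 200 x 130 inside. End walls (+x, -x) are 44 high but for the rim lugs. Plastic, about 0.3 kg.
- crate_up: The other crate, same shape and axes. At the start nested in crate_low the same way round, its origin 40 mm above crate_low's. Turned 180 deg about the vertical, its feet land on crate_low's lugs: stacked, its origin is 87 mm above crate_low's, its floor dips 8 mm inside the rim, with about 8 mm of play each way.
- low_card (a point): Top centre of crate_low's +y grip tab, at (0, 82, 95) mm in the crate. Each crate has two such upright tabs, in the middle of its long sides (y = +82 and -82): 60 mm along x, 10 mm thick, from z = 55 up to the rim at 95; pinch one from above, fingers closing along y. A plain brown card marks the +y tab's outside.
- up_card (a point): Top centre of crate_up's +y grip tab with the brown card, at (0, 82, 95) mm in the crate. Nested: on the same side as low_card; stacked: on the other side.
- low_lug (a point): Top centre of one of crate_low's rim lugs, at (-117, 58, 95) mm in the crate. Each crate has two lugs at either end: at y = -41 to +11 and +41 to +75 mm, their tops at z = 95 and x = 112 to 122 (same at -x). Elsewhere the end wall is notched down to 44 mm.
- up_foot (a point): Underside of one of crate_up's feet, at (-117, 26, 8) mm in the crate. Each crate has two feet at either end, at y = -56 and +26 mm, 16 mm wide, 12 high, sticking out to x = 125 mm (same at -x), undersides at z = 8. They fit the other crate's notches when both face the same way.
- cabinet: Fixed plywood cabinet, 282 mm wide (y), 88 deep (x, -43 to +45 mm), 120 high, with a roof over the bin. Origin: centre of its underside; its -x axis points out of the front, roughly towards the robot.
- bin (a joint): Tilt of the bin (rad): 0 shut, grows as it tips forward out of the cabinet, stops at 0.6. Hinge friction 0.5 N m (about 5 N at the bar): it stays where left. Front panel 92 mm tall, 6 thick; back and sides 60 tall. Four slots side by side, at y = -87, -29, 29, 87 mm in the cabinet, 32 wide, 55 deep behind the panel, between ribs 18 mm high.
- bin_bar (a point): Centre of the bin's round steel pull bar, 12 mm thick, 120 long along the cabinet's y, on end brackets. In the bin it lies 42 mm in front of and 100 mm above the hinge line, 30 mm clear of the panel. It can be pinched from above, fingers closing across it, and turns between the pads as the bin tips. Moves with the bin.
- bin_hinge (a point): Middle of the bin's hinge line (parallel to the cabinet's y) at the foot of its front panel, at (-40, 0, 12) mm in the cabinet. The slots' floor is 4 mm above it, the ribs' tops 22 mm.
- carton1: Gingerbread carton, brown cardboard with a paper band, 46 (x) x 28 (y) x 72 (z) mm, about 80 g. Origin: centre of its underside, z along its height. At the start it stands upright in slot 1 of the bin (counted from the cabinet's -y side), its 28 mm thickness along the row, so that fingers closing along the row take it from above. May be absent.
- carton2: Gingerbread carton, brown cardboard with a paper band, 46 (x) x 28 (y) x 72 (z) mm, about 80 g. Origin: centre of its underside, z along its height. At the start it stands upright in slot 2 of the bin (counted from the cabinet's -y side), its 28 mm thickness along the row, so that fingers closing along the row take it from above. May be absent.
- carton3: Gingerbread carton, brown cardboard with a paper band, 46 (x) x 28 (y) x 72 (z) mm, about 80 g. Origin: centre of its underside, z along its height. At the start it stands upright in slot 3 of the bin (counted from the cabinet's -y side), its 28 mm thickness along the row, so that fingers closing along the row take it from above. May be absent.
- carton4: Gingerbread carton, brown cardboard with a paper band, 46 (x) x 28 (y) x 72 (z) mm, about 80 g. Origin: centre of its underside, z along its height. At the start it stands upright in slot 4 of the bin (counted from the cabinet's -y side), its 28 mm thickness along the row, so that fingers closing along the row take it from above. May be absent.
- jar: Bystander: amber glass jar, 70 mm across, 110 high; origin under its centre.
- bowl: Bystander: steel bowl, 150 mm across, 65 high; origin under its centre.
- tin: Bystander: flat round metal tin, 110 mm across, 60 high; origin under its centre.

How it is judged:
By the outcome, as a careful person would: the job done as asked, in the order asked, and still so for the second after the job is handed in, with the robot touching nothing.
Of carton1, carton2, carton3, carton4 only 2 to 4 are there at a start; the rules pass over those that are not, and their reading is None.
At some moment in a run one of crate_low, crate_up may be knocked a few centimetres aside while the robot is not near it.
It also fails if it takes over 210 s, if anything falls off the work surface, if the arm or the gripper's body presses on something with over 40 N, if the wrist force passes 120 N, or if a joint passes its speed limit or range.

## Robot

A 6-joint arm with a two-finger parallel gripper is mounted at the origin on the work surface. World frame = base frame: x ahead of the robot, y to its left, z up, the work surface at z = 0. Lengths are in m, angles in degrees, forces in N, time in s.
With the tool pointing down it reaches from about 0.25 to 0.725 m from the base axis. Payload 9.7 kg.
Tool frame: the origin (TCP) lies midway between the tips of the shut fingers; the grasp point (between the pads) lies 19 mm behind it; z points along the fingers, y is the line along which they close (so a half turn about z gives the same grasp; the last joint's range is limited). The gripper opens to 85 mm and grips with 20 to 120 N. Pads are 22 mm wide; open, the fingers measure 114 mm over their backs; the gripper's body (76 mm by 85 mm) begins 54 mm behind the grasp point. The pads swing forward as they close: fully open they stand 13 mm farther back than shut.
Start: joints at [73.224, 4.979, 10.078, 95.1, 0, 90], TCP at [0.159, 0.527, 0.231] pointing down, gripper open.
Joint ranges: [-179.16, 179.16], [-48.56, 103.87], [-65.8, 70.77], [-126.05, 130.52], [-82.76, 87.17], [-180, 180]. Speed limits (degrees/s): [127.2, 127.2, 147.25, 180, 180, 180].

## Interface

Orientations are given as [roll, pitch, yaw] about the fixed x, y, z axes, in that order (R = Rz(yaw) Ry(pitch) Rx(roll)).
In Python, from workcell import bot gives the robot as it stands. The module is installed in compiled form; this text tells all that it offers.
- The arm moves only by the tool send_rows, never from a script. Its argument "moves" is one flat list of numbers, 7 for each row, row after row: the shift along the world's x, y, z normalised to -1 to 1, where 1 is 0.025 m, then the turn, a rotation vector about the world's x, y, z normalised to -1 to 1, where 1 is 0.15 rad, then the closure, from -1 (fully open) to 1 (shut), so that 0 is half open. A call has 1 to 8 rows; each row shifts and turns the commanded pose from where the row before left it; what a row does not reach is not made up. A row lasts 1/8 s, in which the tool goes at most 62.5 mm and 10.7 degrees, less where a joint would pass 70% of its speed; a pose out of reach is approached as far as the arm can. A call with a number of a shift or a turn outside -1 to 1 is refused whole. A call with a gripper value outside its range is refused whole. The fingers move at their own pace and stop on an object; "squeeze" is the grip in N (left out, the last holds). Time passes only in rows, so rows that do not move let the fingers close. It gives the time, the measured TCP pose, the force, the opening and the grip force at its end, in the units of the state.
- bot.get_obs(): the state, without advancing time (a new reading comes with each control period).
- bot.camera(name): name is "side" or "top" or "wrist"; returns a dict with "color" (420x560x3 uint8, red, green, blue), "camera_matrix" (3x3 intrinsics, pixels), "D" ([k1, k2, p1, p2, k3] as OpenCV has them; the pictures are not rectified), "R" (3x3) and "t" (3): a world point X has camera coordinates R X + t. Camera axes: x right, y down, z forward; pixel columns grow to the right and rows downward; lengths in m; the calibration is good to about 2 mm. A picture is of the moment at which its call begins. There is no depth.
- bot.job_done(): hands the job in; it is judged then, once.
Trained networks look in the newest picture that a camera, given by its name, has taken for a name from the list of things; names that differ only in an ending like _2 or _b are one class to them, and where a whole thing is asked for, a point or a joint stands for the part that bears it (a point fixed in the world has none). Each returns a list of dicts, best first, with "p" (0 to 1); they miss things now and then, are a little off and sometimes report something else, mostly with a low value. They report only what shows in the picture. A call takes as long as a camera call.
- bot.boxes_of(camera, query): "extent" ([left, top, right, bottom] in pixels, round what is visible of it).
- bot.trace(camera, query): "region" (420x560 bool, what is visible of it) and "extent" ([left, top, right, bottom] in pixels, round what is visible of it).
- bot.landmark_of(camera, query): "pixel" ([column, row] in pixels: a listed point, or the origin of a listed thing).
The state is a dict: "time": time; "q": joint angles; "qd": joint speeds; "joint_efforts": joint torques, N m; "ee_pos": TCP position; "tcp_rot": TCP orientation; "wrist_force": force on the tool from outside, world axes, zero at the start; "torque": the same for the moment, N m; "opening": finger opening in m; "grasp_force": force on a finger pad.
Only numpy, scipy, OpenCV 4.12 (cv2) and the standard library are available. Lean on these libraries where they do the work, as an engineer would, in place of code of your own. Each camera call takes 0.05 s, during which the arm holds its last target. There are 200 camera calls.

## Working session

There is one attempt and no reset: what is moved stays moved. The work goes in short steps, Python scripts to look and compute and a tool call to move; the robot and the scene stay as the last step left them, time stands still between calls to the robot, and variables do not carry over. Pictures are saved under pics/ and viewed, at most 16 in all, crops included, and the job is handed in when it is done.

Besides the shell and the picture viewer there is one more tool, called after "Emit:" as a command line: name --argument value ..., lists and objects as JSON in quotes. send_rows: Moves the arm, as the interface text tells. Its arguments: {"type":"object","properties":{"moves":{"type":"array"},"squeeze":{"type":"number"}},"required":["moves"]}

```bash
mkdir -p pics
cat > h.py <<'E'
import numpy as np, cv2
from workcell import bot
from scipy.spatial.transform import Rotation as Ro
def cam(n):
    return bot.camera(n)
def save(c,f): cv2.imwrite('pics/'+f, cv2.cvtColor(c['color'],cv2.COLOR_RGB2BGR))
def ray(c,px):
    u=cv2.undistortPoints(np.array([[px]],float),c['camera_matrix'],np.array(c['D'],float))[0,0]
    R=np.array(c['R']);t=np.array(c['t']); return -R.T@t, R.T@np.array([u[0],u[1],1.])
def atz(c,px,z):
    o,d=ray(c,px); return o+d*(z-o[2])/d[2]
def tri(obs):
    A=np.zeros((3,3));b=np.zeros(3)
    L=[]
    for c,p in obs:
        o,d=ray(c,p); d=d/np.linalg.norm(d);M=np.eye(3)-np.outer(d,d);A+=M;b+=M@o;L.append((o,d))
    X=np.linalg.solve(A,b)
    return X,[round(float(np.linalg.norm((np.eye(3)-np.outer(d,d))@(X-o))),4) for o,d in L]
def proj(c,X):
    return cv2.projectPoints(np.array([X],float),cv2.Rodrigues(np.array(c['R']))[0],np.array(c['t'],float),c['camera_matrix'],np.array(c['D'],float))[0][0,0]
E
python3 - <<'E'
from h import *
np.set_printoptions(precision=3,suppress=True)
o=bot.get_obs();print({k:np.round(v,3) for k,v in o.items()})
C={}
for n in('side','top'):
    C[n]=cam(n);save(C[n],n+'0.png');print(n,-np.array(C[n]['R']).T@C[n]['t'])
N=['low_card','up_card','low_lug','up_foot','bin_bar','bin_hinge','cabinet','crate_low','crate_up','carton1','carton2','carton3','carton4','jar','bowl','tin']
for q in N:
    P={n:bot.landmark_of(n,q)[:3] for n in C}
    print(q,{n:[(np.round(d['pixel'],1).tolist(),round(d['p'],2)) for d in P[n]] for n in P})
    if P['side'] and P['top']: print('   ',*tri([(C[n],P[n][0]['pixel']) for n in C]))
E
```

```text
{'time': np.float64(0.0), 'q': array([73.222,  5.012, 10.033, 95.098,  0.001, 90.001]), 'qd': array([ 0.013, -0.054,  0.005, -0.057, -0.099, -0.053]), 'joint_efforts': array([ -0.   , -52.039,  46.481,   0.016,   0.   ,   0.   ]), 'ee_pos': array([0.159, 0.526, 0.231]), 'tcp_rot': array([-179.924,   -0.001,  163.221]), 'wrist_force': array([ 0.586, -0.294,  0.683]), 'torque': array([-0.013,  0.035, -0.025]), 'grasp_force': np.float64(0.0), 'opening': np.float64(0.085)}
side [ 0.54  -0.995  1.004]
top [ 0.312 -0.01   1.22 ]
low_card {'side': [], 'top': []}
up_card {'side': [([246.5, 129.7], 0.96)], 'top': [([122.0, 222.3], 0.94)]}
    [0.485 0.379 0.123] [0.0001, 0.0001]
low_lug {'side': [([215.6, 296.9], 0.71)], 'top': [([131.5, 277.6], 0.69), ([291.3, 143.1], 0.63)]}
    [ 0.323  0.7   -1.164] [0.1065, 0.1065]
up_foot {'side': [([213.4, 160.9], 0.93)], 'top': [([145.6, 282.1], 0.76)]}
    [0.361 0.332 0.029] [0.0025, 0.0025]
bin_bar {'side': [([211.9, 295.0], 0.68)], 'top': [([421.0, 282.6], 0.58)]}
    [ 0.404 -0.313  0.111] [0.0014, 0.0014]
bin_hinge {'side': [], 'top': [([414.1, 
[... 668 characters left out ...]
.9, 253.0], 0.38), ([401.8, 255.2], 0.36)]}
    [ 0.468 -0.265  0.423] [0.0409, 0.0409]
carton3 {'side': [([248.7, 174.5], 0.31)], 'top': [([446.1, 254.9], 0.53), ([379.9, 253.0], 0.38), ([401.8, 255.2], 0.36)]}
    [ 0.468 -0.265  0.423] [0.0409, 0.0409]
carton4 {'side': [([248.7, 174.5], 0.31)], 'top': [([446.1, 254.9], 0.53), ([379.9, 253.0], 0.38), ([401.8, 255.2], 0.36)]}
    [ 0.468 -0.265  0.423] [0.0409, 0.0409]
jar {'side': [], 'top': [([292.7, 142.3], 0.8)]}
bowl {'side': [([351.3, 263.8], 0.6)], 'top': [([353.8, 142.2], 0.68)]}
    [ 0.768 -0.154  0.01 ] [0.0044, 0.0044]
tin {'side': [([334.2, 195.6], 0.93)], 'top': [([239.6, 134.3], 0.9)]}
    [0.764 0.145 0.006] [0.0019, 0.0019]
```

View pics/top0.png

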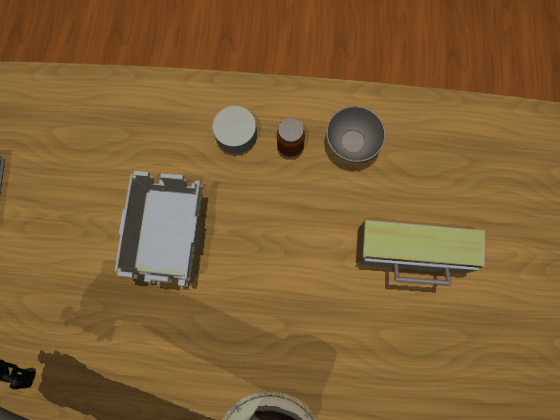

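View pics/side0.png

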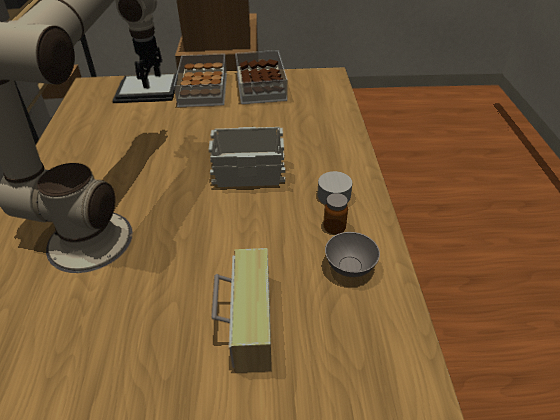

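The top view shows the nested crates at about (165,232), the cabinet with its bar at (423,283), and the tin, jar and bowl at the back. The side view agrees. I'll move above the crate tab and look with the wrist camera.

Emit:
send_rows --moves '[1,-0.5,0,0,0,0.14,-0.2,1,-0.5,0,0,0,0.14,-0.2,1,-0.5,0,0,0,0.14,-0.2,1,-0.5,0,0,0,0.14,-0.2,1,-0.5,0,0,0,0.14,-0.2,1,-0.5,0,0,0,0.14,-0.2,1,-0.5,0,0,0,0.14,-0.2,1,-0.5,0,0,0,0.14,-0.2]'

```text
time: 2.7
ee_pos: [0.3595, 0.4261, 0.2313]
tcp_rot: [180.0, 0.0, 172.9]
wrist_force: [-0.2, 0.1, -0.3]
opening: 0.0515
grasp_force: 0.0
```

Emit:
send_rows --moves '[1,-0.5,0,0,0,0.14,-0.2,1,-0.5,0,0,0,0.14,-0.2,1,-0.5,0.3,0,0,0.14,-0.2,1,-0.5,0.3,0,0,0,-0.2,0,0,0,0,0,0,-0.2]'

```text
time: 3.32
ee_pos: [0.4601, 0.3759, 0.2464]
tcp_rot: [180.0, 0.0, 176.3]
wrist_force: [-0.3, -0.9, -0.9]
opening: 0.0512
grasp_force: 0.0
```

Run:
```python
from h import *
np.set_printoptions(precision=4,suppress=True)
o=bot.get_obs();print(o['ee_pos'],o['tcp_rot'],o['q'],o['opening'],o['time'])
c=cam('wrist');save(c,'w1.png')
R=np.array(c['R']);print('campos',-R.T@c['t'],'dir',R[2])
for q,z in[('up_card',.135),('low_card',.095),('up_foot',.048),('low_lug',.095),('crate_up',.04)]:
    for d in bot.landmark_of('wrist',q)[:2]: print(q,round(d['p'],2),d['pixel'],atz(c,d['pixel'],z))
```

```text
[0.4601 0.3759 0.2464] [179.9929   0.0208 176.3348] [39.2488 11.596  19.1697 97.5536 -0.0089 42.914 ] 0.051202740945252345 3.325
campos [0.3925 0.3806 0.3891] dir [ 0.27   -0.0182 -0.9627]
crate_up 0.91 [198.4, 201.9] [0.4866 0.2933 0.04  ]
```

View pics/w1.png

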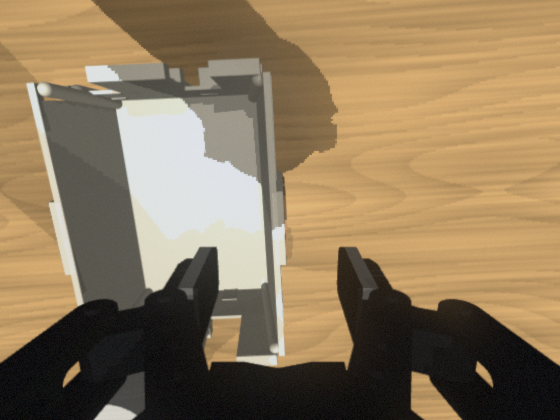

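The wrist view shows the upper crate with its rim's right wall running from (266,75) to (281,355). The tabs are near (281,225) and (60,238). I'll turn the corners into positions.

Run:
```python
from h import *
np.set_printoptions(precision=4,suppress=True)
c=cam('wrist')
for p in [(271,73),(284,355),(28,85),(84,303),(286,230),(286,264),(286,175),(52,203),(68,273)]: print(p,atz(c,p,.135))
img=cv2.cvtColor(c['color'],cv2.COLOR_RGB2BGR)[140:300,220:320]
cv2.imwrite('pics/w1c.png',cv2.resize(img,None,fx=3.6,fy=3.6,interpolation=cv2.INTER_CUBIC))
```

```text
(271, 73) [0.3723 0.378  0.135 ]
(284, 355) [0.5968 0.3741 0.135 ]
(28, 85) [0.3706 0.2142 0.135 ]
(84, 303) [0.5372 0.2168 0.135 ]
(286, 230) [0.4852 0.3819 0.135 ]
(286, 264) [0.5134 0.3804 0.135 ]
(286, 175) [0.4426 0.3843 0.135 ]
(52, 203) [0.4532 0.2106 0.135 ]
(68, 273) [0.5102 0.2098 0.135 ]
```

View pics/w1c.png

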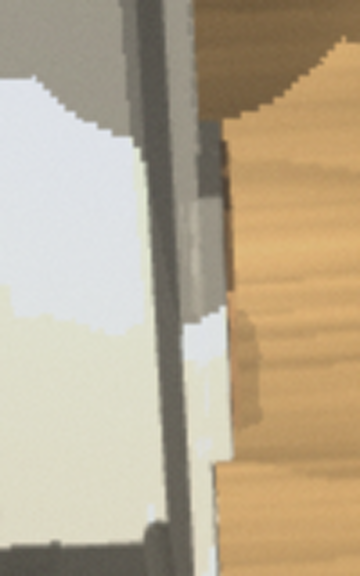

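Emit:
send_rows --moves '[1,0.05,0,0,0,0.26,-0.2,0.08,0,-1,0,0,0,-0.2,0,0,-1,0,0,0,-0.2,0,0,-1,0,0,0,-0.2,0,0,-1,0,0,0,-0.2,0,0,-1,0,0,0,-0.2,0,0,-0.5,0,0,0,-0.2,0,0,0,0,0,0,-0.2]'

```text
time: 4.68
ee_pos: [0.4853, 0.3778, 0.1083]
tcp_rot: [-180.0, -0.1, 178.7]
wrist_force: [-0.2, -0.7, 0.7]
opening: 0.0514
grasp_force: 0.0
```

Emit:
send_rows --moves '[0,0,0,0,0,0,1,0,0,0,0,0,0,1,0,0,0,0,0,0,1,0,0,0,0,0,0,1,0,0,0,0,0,0,1]' --squeeze 80

```text
time: 5.3
ee_pos: [0.4863, 0.3769, 0.1106]
tcp_rot: [-179.9, 0.1, 178.7]
wrist_force: [-0.9, -7.0, 7.9]
opening: 0.0105
grasp_force: 77.9
```

Emit:
send_rows --moves '[0,0,0.4,0,0,0,1,0,0,0.4,0,0,0,1,0,0,0.6,0,0,0,1,0,0,0.6,0,0,0,1,0,0,0.8,0,0,0,1,0,0,0.8,0,0,0,1,0,0,0.8,0,0,0,1,0,0,0.8,0,0,0,1]'

```text
time: 6.3
ee_pos: [0.4857, 0.378, 0.2404]
tcp_rot: [180.0, 0.0, 178.7]
wrist_force: [1.0, 0.2, -4.6]
opening: 0.0099
grasp_force: 78.0
```

Run:
```python
from h import *
np.set_printoptions(precision=4,suppress=True)
o=bot.get_obs();print(o['ee_pos'],o['wrist_force'],o['torque'])
c=cam('side');save(c,'s1.png')
```

```text
[0.4857 0.378  0.2404] [ 0.9637  0.2349 -4.6018] [ 0.3614 -0.0141  0.0272]
```

View pics/s1.png

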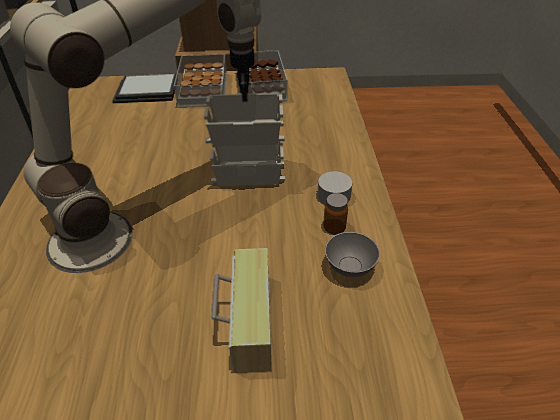

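The crate is held level and clear of the lower one. I'll carry it towards −y.

Emit:
send_rows --moves '[0,-0.5,0.3,0,0,0,1,-0.2,-1,0,0,0,0,1,-0.2,-1,0,0,0,0,1,-0.2,-1,0,0,0,0,1,-0.2,-1,0,0,0,0,1,-0.2,-1,0,0,0,0,1,-0.2,-1,0,0,0,0,1,-0.2,-1,0,0,0,0,1]'

```text
time: 7.35
ee_pos: [0.45, 0.1888, 0.2459]
tcp_rot: [-180.0, -0.0, 178.7]
wrist_force: [1.0, -1.1, -3.1]
opening: 0.0095
grasp_force: 78.1
```

Emit:
send_rows --moves '[0,-1,-0.2,0,0,0,1,0,-1,-0.5,0,0,0,1,0,-1,-1,0,0,0,1,0,-0.6,-1,0,0,0,1,0,0,-1,0,0,0,1,0,0,-1,0,0,0,1,0,0,-1,0,0,0,1,0,0,0,0,0,0,1]'

```text
time: 8.35
ee_pos: [0.449, 0.0995, 0.1019]
tcp_rot: [-179.9, -0.2, 178.7]
wrist_force: [1.6, 0.7, -4.1]
opening: 0.0097
grasp_force: 78.3
```

Emit:
send_rows --moves '[0,0,-0.6,0,0,0,1,0,0,-0.35,0,0,0,1,0,0,-0.25,0,0,0,1,0,0,-0.1,0,0,0,1,0,0,0,0,0,0,1]'

```text
time: 8.98
ee_pos: [0.4516, 0.1009, 0.073]
tcp_rot: [180.0, 0.2, 178.7]
wrist_force: [-2.9, 4.7, 9.6]
opening: 0.01
grasp_force: 94.7
```

Emit:
send_rows --moves '[0,0,0,0,0,0,0,0,0,0,0,0,0,0,0,0,0,0,0,0,0,0,0,1,0,0,0,0,0,0,1,0,0,0,0,0,0,1,0,0,0,0,0,0,1,0,0,0,0,0,0,1,0,0,0,0]'

```text
time: 9.98
ee_pos: [0.4507, 0.1003, 0.197]
tcp_rot: [-180.0, -0.0, 178.7]
wrist_force: [0.2, 0.9, -0.0]
opening: 0.043
grasp_force: 0.0
```

Run:
```python
from h import *
np.set_printoptions(precision=4,suppress=True)
o=bot.get_obs();print(o['ee_pos'],o['opening'],o['wrist_force'])
c=cam('top');save(c,'t2.png')
for q,z in[('up_card',.095),('low_card',.095),('up_foot',.008),('low_lug',.095),('crate_up',0),('crate_low',0),('bin_bar',.112),('bin_hinge',.012),('cabinet',0)]:
    for d in bot.landmark_of('top',q)[:2]: print(q,round(d['p'],2),d['pixel'],atz(c,d['pixel'],z))
```

```text
[0.4507 0.1003 0.197 ] 0.043018955565063674 [ 0.2441  0.8598 -0.0423]
up_card 0.54 [163.6, 233.6] [0.4714 0.2849 0.095 ]
low_card 0.71 [127.2, 226.2] [0.4812 0.3743 0.095 ]
up_foot 0.6 [261.3, 307.4] [0.3244 0.0467 0.008 ]
low_lug 0.64 [131.5, 275.8] [0.3671 0.3474 0.095 ]
low_lug 0.18 [238.8, 133.7] [0.7301 0.1352 0.095 ]
crate_up 0.81 [276.3, 258.9] [0.4459 0.0208 0.    ]
crate_low 0.75 [165.5, 238.7] [0.4725 0.3033 0.    ]
bin_bar 0.64 [423.1, 282.5] [ 0.4059 -0.3169  0.112 ]
bin_hinge 0.73 [414.3, 267.7] [ 0.4494 -0.3211  0.012 ]
bin_hinge 0.62 [403.0, 257.1] [ 0.4736 -0.2917  0.012 ]
cabinet 0.68 [414.1, 254.6] [ 0.4836 -0.3226  0.    ]
```

View pics/t2.png

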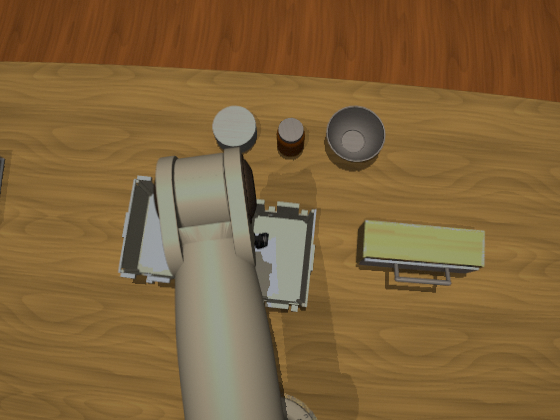

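The top view shows crate_up standing aside at about (283,255), crate_low at (165,235), the cabinet roof corners at (366,222), (484,230), (482,268) and (362,262), and the bar ends at (397,281) and (450,284). Next I'll get the cabinet's yaw.

Run:
```python
from h import *
np.set_printoptions(precision=4,suppress=True)
c=cam('top')
P=[atz(c,p,.12)[:2] for p in[(366,221),(484,230),(482,269),(362,262)]]
print(P, np.mean(P,0))
for a,b in((0,1),(3,2)): d=P[a]-P[b];print('len',np.linalg.norm(d),'yaw',np.degrees(np.arctan2(-d[0],d[1])))
B=[atz(c,p,.112)[:2] for p in[(396,281),(451,284)]];print(B,np.mean(B,0)); d=B[0]-B[1];print(np.linalg.norm(d),np.degrees(np.arctan2(-d[0],d[1])))
```

```text
[array([ 0.5352, -0.1784]), array([ 0.536 , -0.4565]), array([ 0.445 , -0.4521]), array([ 0.4411, -0.174 ])] [ 0.4893 -0.3153]
len 0.2781387880682899 yaw 0.16831932458853277
len 0.278055198005187 yaw 0.8143870443359263
[array([ 0.405 , -0.2546]), array([ 0.4069, -0.382 ])] [ 0.4059 -0.3183]
0.12742531801294996 0.8607202317681105
```

Emit:
send_rows --moves '[-0.1,-1,0.2,0,0,-0.6,0.3,-0.1,-1,0,0,0,-0.6,0.3,-0.1,-1,0,0,0,-0.6,0.3,-0.1,-1,0,0,0,-0.6,0.3,-0.1,-1,0,0,0,-0.6,0.3,-0.1,-1,0,0,0,-0.6,0.3,-0.1,-1,0,0,0,-0.6,0.3,-0.1,-1,0,0,0,-0.6,0.3]'

```text
time: 11.52
ee_pos: [0.4305, -0.1004, 0.2011]
tcp_rot: [-180.0, -0.0, 137.3]
wrist_force: [1.0, 0.8, 0.4]
opening: 0.0299
grasp_force: 0.0
```

Emit:
send_rows --moves '[-0.1,-1,0,0,0,-0.6,0.3,-0.1,-1,0,0,0,-0.6,0.3,-0.1,-1,0,0,0,-0.6,0.3,-0.1,-1,0,0,0,-0.6,0.3,-0.1,-1,0,0,0,-0.6,0.3,-0.1,-1,0,0,0,-0.6,0.3,-0.1,-1,0,0,0,-0.6,0.3,-0.1,-1,0,0,0,-0.6,0.3]'

```text
time: 12.52
ee_pos: [0.4105, -0.3004, 0.201]
tcp_rot: [-180.0, -0.0, 96.0]
wrist_force: [0.4, -0.2, -0.1]
opening: 0.0298
grasp_force: 0.0
```

Emit:
send_rows --moves '[-0.1,-0.6,0,0,0,-0.6,0.3,0,0,0,0,0,0,0.3]'

```text
time: 12.78
ee_pos: [0.408, -0.3152, 0.2008]
tcp_rot: [-180.0, -0.0, 91.0]
wrist_force: [-0.0, 0.4, -0.0]
opening: 0.0297
grasp_force: 0.0
```

Run:
```python
from h import *
np.set_printoptions(precision=4,suppress=True)
o=bot.get_obs();print(o['ee_pos'],o['tcp_rot'],o['q'],o['opening'])
c=cam('wrist');save(c,'w3.png')
for q,z in[('bin_bar',.112),('bin_hinge',.012)]:
    for d in bot.landmark_of('wrist',q)[:2]: print(q,round(d['p'],2),d['pixel'],atz(c,d['pixel'],z))
```

```text
[ 0.408  -0.3152  0.2008] [-179.966    -0.0291   90.9855] [-37.6929  -0.2401   1.2975  91.5823   0.0015  51.3216] 0.02966797008889463
bin_bar 0.63 [281.0, 202.9] [ 0.411  -0.3132  0.112 ]
bin_hinge 0.92 [325.7, 183.2] [ 0.4547 -0.3217  0.012 ]
```

View pics/w3.png

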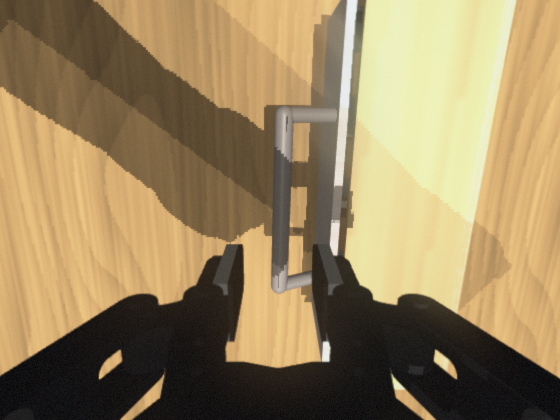

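The bar runs from (284,110) to (279,288), centred between the fingers. I'll go down and pinch it.

Emit:
send_rows --moves '[0.04,0,-1,0,0,0,0.3,0,0,-1,0,0,0,0.3,0,0,-1,0,0,0,0.3,0,0,-0.9,0,0,0,0.3,0,0,-0.4,0,0,0,0.3,0,0,0,0,0,0,0.3]'

```text
time: 13.68
ee_pos: [0.4092, -0.3142, 0.0937]
tcp_rot: [-180.0, -0.0, 91.1]
wrist_force: [0.1, 0.4, 0.7]
opening: 0.0299
grasp_force: 0.0
```

Emit:
send_rows --moves '[0,0,0,0,0,0,1,0,0,0,0,0,0,1,0,0,0,0,0,0,1]' --squeeze 40

```text
time: 14.05
ee_pos: [0.4099, -0.3148, 0.0948]
tcp_rot: [179.9, 0.0, 91.0]
wrist_force: [3.3, 2.5, 5.2]
opening: 0.0106
grasp_force: 39.3
```

Emit:
send_rows --moves '[-0.39,0,-0.19,0,0,0,1,-0.37,0,-0.23,0,0,0,1,-0.35,0,-0.26,0,0,0,1,-0.32,0,-0.29,0,0,0,1,-0.29,0,-0.33,0,0,0,1,-0.25,0,-0.35,0,0,0,1,0,0,0,0,0,0,1]'

```text
time: 14.92
ee_pos: [0.3611, -0.315, 0.0527]
tcp_rot: [179.8, 0.0, 91.0]
wrist_force: [9.2, -0.6, -3.5]
opening: 0.0104
grasp_force: 40.3
```

Emit:
send_rows --moves '[0,0,0,0,0,0,0.3,0,0,0,0,0,0,0.3,0,0,1,0,0,0,0.3,0,0,1,0,0,0,0.3,0,0,1,0,0,0,0.3,0,0,1,0,0,0.45,0.1,0,0,1,0,0,1,0,0,0,0,0,0,1,0]'

```text
time: 15.92
ee_pos: [0.3604, -0.3152, 0.1796]
tcp_rot: [179.9, 0.2, 112.4]
wrist_force: [-1.0, -0.3, -0.9]
opening: 0.0425
grasp_force: 0.0
```

Emit:
send_rows --moves '[0,0,0,0,0,1,0,0,0,0,0,0,1,0,0,0,0,0,0,1,0,0,0,0,0,0,1,0,0,0,0,0,0,1,0,0,0,0,0,0,1,0,0,0,0,0,0,1,0,0,0,0,0,0,1,0]'

```text
time: 16.92
ee_pos: [0.3598, -0.3147, 0.1775]
tcp_rot: [180.0, -0.0, -178.9]
wrist_force: [0.2, 0.4, 0.2]
opening: 0.0432
grasp_force: 0.0
```

Emit:
send_rows --moves '[0,0,0,0,-1,0,0,0,0,0,0,-1,0,0,0,0,0,0,-1,0,0,0,0,0,0,-1,0,0,0,0,0,0,0,0,0]'

```text
time: 17.55
ee_pos: [0.3582, -0.3145, 0.1763]
tcp_rot: [-179.5, 34.3, -179.2]
wrist_force: [0.6, 0.6, -1.0]
opening: 0.0428
grasp_force: 0.0
```

Run:
```python
from h import *
np.set_printoptions(precision=4,suppress=True)
o=bot.get_obs();print(o['ee_pos'],o['tcp_rot'],o['q'],o['opening'],o['time'])
c=cam('wrist');save(c,'w4.png')
t=cam('top')
for n,cc in(('wrist',c),('top',t)):
  for d in bot.landmark_of(n,'carton1')[:5]: print(n,round(d['p'],2),d['pixel'])
  for d in bot.boxes_of(n,'carton1')[:5]: print(n,round(d['p'],2),np.round(d['extent']))
  for d in bot.landmark_of(n,'bin_bar')[:1]: print(n,'bar',round(d['p'],2),d['pixel'],atz(cc,d['pixel'],.071))
```

```text
[ 0.3582 -0.3145  0.1763] [-179.4727   34.3012 -179.186 ] [-57.8387 -28.1288 -30.253   67.8538  28.4554 -53.3645] 0.04282977437674757 17.55
wrist 0.92 [364.0, 184.9]
wrist 0.85 [185.2, 183.2]
wrist 0.79 [309.8, 184.5]
wrist 0.73 [242.3, 182.3]
wrist 0.97 [140. 180. 197. 235.]
wrist 0.95 [351. 180. 413. 240.]
wrist 0.56 [292. 182. 335. 236.]
wrist bar 0.81 [277.7, 116.5] [ 0.3594 -0.3151  0.071 ]
top 0.76 [381.6, 255.5]
top 0.75 [401.2, 258.2]
top 0.64 [426.3, 261.2]
top 0.59 [446.6, 258.5]
top 0.45 [412.8, 250.8]
top 0.79 [396. 260. 417. 281.]
top 0.79 [376. 258. 391. 281.]
top 0.78 [443. 262. 465. 288.]
top 0.53 [421. 261. 441. 283.]
top 0.5 [360. 259. 476. 308.]
top bar 0.65 [417.5, 302.9] [ 0.3612 -0.3166  0.071 ]
```

View pics/w4.png

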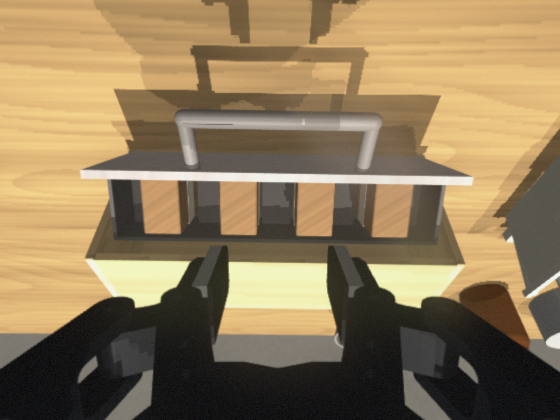

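All four cartons are present. Their tops are at columns 162, 239, 315 and 389, rows 182–237. I'll place these on the tilted plane of the carton tops.

Run:
```python
from h import *
np.set_printoptions(precision=4,suppress=True)
c=cam('wrist')
H=np.array([.4505,-.315,.012]);th=.6
u=np.array([-np.sin(th),0,np.cos(th)]);v=np.array([np.cos(th),0,np.sin(th)])
def pl(p,h):
    o,d=ray(c,p);return o+d*((h-(o-H)@u)/(d@u))
for l,r,rb in((144,181,234),(220,257,235),(296,333,236),(370,409,237)):
    a=[pl((l,rb-1),.076),pl((r,rb),.076),pl(((l+r)/2,184),.076)]
    print('w',np.linalg.norm(a[0]-a[1]),'y',(a[0][1]+a[1][1])/2,'vback',(a[0]-H)@v,'vfront',(a[2]-H)@v)
print('bar',(pl((280,119),.1)-H)@v,pl((280,119),.1),'paneltop L/R',pl((83,174),.092),pl((470,181),.092))
```

```text
w 0.027949655542650716 y -0.4014204024231914 vback 0.04980851871183144 vfront 0.011383351583533693
w 0.028187768506494813 y -0.3437137353800327 vback 0.04979009028391551 vfront 0.010496868474541846
w 0.02825395179603114 y -0.2857415226930182 vback 0.04971596128989667 vfront 0.009632699789265769
w 0.029666211163131572 y -0.22861970000618592 vback 0.049611564810988905 vfront 0.008806774307920325
bar -0.0375192425344836 [ 0.3631 -0.3138  0.0733] paneltop L/R [ 0.3998 -0.4464  0.0888] [ 0.4005 -0.1837  0.0892]
```

Emit:
send_rows --moves '[0.1,1,0,0,0,0,0,0.1,1,0.1,0,0,0,0,0.1,1,0.1,0,0,0,0,0,0.44,0,0,0,0,0,0.56,0,-0.81,0,0,0,0,0.56,0,-0.81,0,0,0,0,0.56,0,-0.81,0,0,0,0,0,0,0,0,0,0,0]' --squeeze 30

```text
time: 19.0
ee_pos: [0.4092, -0.2279, 0.1199]
tcp_rot: [-179.6, 34.2, -179.0]
wrist_force: [-0.2, -0.0, 0.1]
opening: 0.0427
grasp_force: 0.0
```

Emit:
send_rows --moves '[0.56,0,-0.81,0,0,0,0,0.56,0,-0.81,0,0,0,0,0.56,0,-0.81,0,0,0,0,0,0,0,0,0,0,0]'

```text
time: 19.5
ee_pos: [0.451, -0.2283, 0.0602]
tcp_rot: [-179.5, 34.3, -179.0]
wrist_force: [-0.5, 0.2, 0.4]
opening: 0.0428
grasp_force: 0.0
```

Emit:
send_rows --moves '[0,0,0,0,0,0,1,0,0,0,0,0,0,1,0,0,0,0,0,0,1]' --squeeze 30

```text
time: 19.88
ee_pos: [0.4516, -0.2292, 0.0624]
tcp_rot: [-179.3, 34.5, -179.0]
wrist_force: [-6.2, 0.4, 6.3]
opening: 0.0278
grasp_force: 34.1
```

Emit:
send_rows --moves '[-0.5,0,0.75,0,0,0,1,-0.56,0,0.81,0,0,0,1,-0.56,0,0.81,0,0,0,1,-0.56,0,0.81,0,0,0,1,-0.56,0,0.81,0,0,0,1,-0.56,0,0.81,0,0,0,1,0,0.5,0.8,0,0.5,0,1,0,1,0.2,0,0.5,0,1]'

```text
time: 20.88
ee_pos: [0.3687, -0.1918, 0.2079]
tcp_rot: [-179.5, 25.8, -179.2]
wrist_force: [0.7, -0.3, -1.5]
opening: 0.0278
grasp_force: 31.8
```

Emit:
send_rows --moves '[0.3,1,0,0,0.5,0,1,0.3,1,0,0,0.5,0,1,0.3,1,0,0,0.5,0,1,0.3,1,0,0,0.5,0,1,0.3,1,0,0,0.5,0,1,0.3,1,0,0,0.5,0,1,0.3,1,0,0,0,0,1,0.3,1,0,0,0,0,1]'

```text
time: 21.88
ee_pos: [0.4294, 0.0097, 0.206]
tcp_rot: [180.0, -0.0, -179.1]
wrist_force: [-0.0, 0.3, -0.8]
opening: 0.0275
grasp_force: 31.8
```

Emit:
send_rows --moves '[0.3,1,0,0,0,-0.25,1,0.3,1,0,0,0,0,1,0.3,1,0,0,0,0,1,0.3,1,0,0,0,0,1,0.3,1,0,0,0,0,1,0.3,1,0,0,0,0,1,0.3,1,0,0,0,0,1,0,0,0,0,0,0,1]'

```text
time: 22.88
ee_pos: [0.4817, 0.1849, 0.2058]
tcp_rot: [180.0, -0.0, 178.8]
wrist_force: [-0.1, -0.6, -0.4]
opening: 0.0274
grasp_force: 31.8
```

Run:
```python
from h import *
np.set_printoptions(precision=4,suppress=True)
o=bot.get_obs();print(o['ee_pos'],o['tcp_rot'],o['q'],o['opening'],o['time'])
c=cam('wrist');save(c,'w5.png')
for q,z in[('low_card',.095),('low_lug',.095),('crate_low',0.)]:
    for d in bot.landmark_of('wrist',q)[:2]: print(q,round(d['p'],2),d['pixel'],atz(c,d['pixel'],z))
```

```text
[0.4817 0.1849 0.2058] [179.9952  -0.0225 178.7906] [20.9957 -0.1437  1.9461 92.1089  0.0129 22.2051] 0.027424264566182504 22.875
low_card 0.92 [543.4, 197.5] [0.4869 0.3793 0.095 ]
low_lug 0.72 [548.1, 21.0] [0.3695 0.3606 0.095 ]
```

View pics/w5.png

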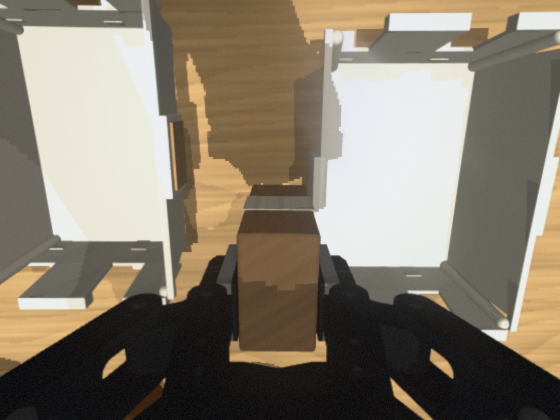

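The carton is held upright. crate_low is at the right, with its card at (543,197), so its centre is about (0.486, 0.297). I'll place carton 4 now.

Emit:
send_rows --moves '[0.3,1,0,0,0,0,1,0.3,1,0,0,0,0,1,0.3,1,0,0,0,0,1,0.3,1,0,0,0,0,1,0.3,1,0,0,0,0,1,0.27,0.56,0,0,0,0,1,0,0,-0.8,0,0,0,1,0,0,-1,0,0,0,1]'

```text
time: 24.08
ee_pos: [0.5262, 0.3224, 0.1611]
tcp_rot: [180.0, 0.1, 178.7]
wrist_force: [-0.5, 0.5, -0.4]
opening: 0.0279
grasp_force: 31.8
```

Emit:
send_rows --moves '[0,0,-1,0,0,0,1,0,0,-1,0,0,0,1,0,0,-1,0,0,0,1,0,0,-1,0,0,0,1,0,0,-0.5,0,0,0,1,0,0,-0.25,0,0,0,1,0,0,0,0,0,0,1]'

```text
time: 24.95
ee_pos: [0.526, 0.3228, 0.0427]
tcp_rot: [180.0, 0.0, 178.7]
wrist_force: [-0.4, 0.7, -0.6]
opening: 0.0279
grasp_force: 31.7
```

Emit:
send_rows --moves '[0,0,-0.1,0,0,0,1,0,0,0,0,0,0,0.1,0,0,0,0,0,0,0.1,0,0,1,0,0,0,0.1,0,0,1,0,0,0,0.1,0,0,1,0,0,0,0.1,0,0,1,0,0,0,0,0,-0.5,1,0,0,0,0]'

```text
time: 25.95
ee_pos: [0.5256, 0.3109, 0.1654]
tcp_rot: [180.0, -0.0, 178.8]
wrist_force: [0.9, -0.2, -0.1]
opening: 0.0429
grasp_force: 0.0
```

Emit:
send_rows --moves '[-0.3,-1,0.5,0,0,0,0,-0.3,-1,0.2,0,0,0.25,0,-0.3,-1,0,0,0,0,0,-0.3,-1,0,0,0,0,0,-0.3,-1,0,0,0,0,0,-0.3,-1,0,0,0,0,0,-0.3,-1,0,0,0,0,0,-0.3,-1,0,0,0,0,0]'

```text
time: 26.95
ee_pos: [0.4655, 0.1097, 0.1824]
tcp_rot: [180.0, 0.0, -179.1]
wrist_force: [0.2, -0.1, 0.1]
opening: 0.0427
grasp_force: 0.0
```

Emit:
send_rows --moves '[-0.3,-1,0,0,0,0,0,-0.3,-1,0,0,0,0,0,-0.3,-1,0,0,0,0,0,-0.3,-1,0,0,0,0,0,-0.3,-1,0,0,0,0,0,-0.3,-1,0,0,-0.5,0,0,-0.3,-1,0,0,-0.5,0,0,-0.3,-1,0,0,-0.5,0,0]'

```text
time: 27.95
ee_pos: [0.4056, -0.0902, 0.1826]
tcp_rot: [-179.8, 13.1, -179.1]
wrist_force: [0.7, 0.3, 0.1]
opening: 0.0427
grasp_force: 0.0
```

Emit:
send_rows --moves '[-0.3,-1,0,0,-0.5,0,0,-0.3,-1,0,0,-0.5,0,0,-0.3,-1,0,0,-0.5,0,0,-0.3,-1,0,0,-0.5,0,0,-0.3,-1,0,0,-0.5,0,0,-0.3,-1,0,0,0,0,0,0,-1,0,0,0,0,0,0,0,0,0,0,0,0]'

```text
time: 28.95
ee_pos: [0.3604, -0.2658, 0.1821]
tcp_rot: [-179.5, 34.4, -179.1]
wrist_force: [0.1, 0.6, 0.4]
opening: 0.0429
grasp_force: 0.0
```

Run:
```python
from h import *
np.set_printoptions(precision=4,suppress=True)
o=bot.get_obs();print(o['ee_pos'],o['tcp_rot'],o['opening'],o['time'])
d=o['ee_pos']-np.array([.4505,0,.012]);print('u',d@[-.5646,0,.8253],'v',d@[.8253,0,.5646])
c=cam('top')
for q in ('carton1','crate_low','crate_up','low_card'):
  print(q,[(round(d['p'],2),np.round(d['pixel'],1)) for d in bot.landmark_of('top',q)[:5]])
  print([(round(d['p'],2),np.round(d['extent'])) for d in bot.boxes_of('top',q)[:5]])
```

```text
[ 0.3604 -0.2658  0.1821] [-179.4612   34.3536 -179.1146] 0.04291695035733562 28.95
u 0.19124776962285425 v 0.021719579191173843
carton1 [(0.91, array([448.5, 259. ])), (0.87, array([161.4, 217.7])), (0.76, array([423.2, 257.7])), (0.72, array([401.2, 257.3]))]
[(0.93, array([442., 259., 467., 287.])), (0.85, array([419., 263., 439., 280.])), (0.55, array([148., 201., 163., 230.])), (0.54, array([357., 257., 476., 307.])), (0.53, array([398., 260., 418., 283.]))]
crate_low [(0.73, array([164.7, 234.9]))]
[]
crate_up [(0.77, array([273. , 260.6]))]
[(0.85, array([233., 202., 318., 310.]))]
low_card [(0.86, array([128.7, 223.8]))]
[(0.93, array([123., 176., 200., 285.]))]
```

Emit:
send_rows --moves '[0.13,-0.8,0.09,0,0,0,0,0.56,0,-0.82,0,0,0,0,0.56,0,-0.82,0,0,0,0,0.56,0,-0.82,0,0,0,0,0.56,0,-0.82,0,0,0,0,0.56,0,-0.82,0,0,0,0,0.56,0,-0.82,0,0,0,0,0,0,0,0,0,0,0]'

```text
time: 30.4
ee_pos: [0.4477, -0.2834, 0.0597]
tcp_rot: [-179.6, 34.2, -179.0]
wrist_force: [-0.2, -0.4, 0.6]
opening: 0.0426
grasp_force: 0.0
```

Emit:
send_rows --moves '[0,0,0,0,0,0,1,0,0,0,0,0,0,1,0,0,0,0,0,0,1]' --squeeze 30

```text
time: 30.78
ee_pos: [0.4479, -0.285, 0.0623]
tcp_rot: [-179.4, 34.4, -179.0]
wrist_force: [0.3, -0.4, -1.0]
opening: 0.0277
grasp_force: 35.6
```

Emit:
send_rows --moves '[-0.5,0,0.75,0,0,0,1,-0.56,0,0.81,0,0,0,1,-0.56,0,0.81,0,0,0,1,-0.56,0,0.81,0,0,0,1,-0.56,0,0.81,0,0,0,1,-0.56,0,0.81,0,0,0,1,0,0.4,0.8,0,0.5,0,1,0.1,1,0.2,0,0.5,0,1]'

```text
time: 31.78
ee_pos: [0.3677, -0.2505, 0.2085]
tcp_rot: [-179.5, 25.7, -179.2]
wrist_force: [-0.4, 0.0, -2.2]
opening: 0.0276
grasp_force: 35.6
```

Emit:
send_rows --moves '[0.15,1,0,0,0.5,0,1,0.15,1,0,0,0.5,0,1,0.15,1,0,0,0.5,0,1,0.15,1,0,0,0.5,0,1,0.15,1,0,0,0.5,0,1,0.15,1,0,0,0.5,0,1,0.15,1,0,0,0,0,1,0.15,1,0,0,0,0,1]'

```text
time: 32.78
ee_pos: [0.3983, -0.0488, 0.2067]
tcp_rot: [180.0, 0.0, -179.2]
wrist_force: [-0.5, -0.2, -0.7]
opening: 0.0274
grasp_force: 35.6
```

Emit:
send_rows --moves '[0.15,1,0,0,0,-0.25,1,0.15,1,0,0,0,0,1,0.15,1,0,0,0,0,1,0.15,1,0,0,0,0,1,0.15,1,0,0,0,0,1,0.15,1,0,0,0,0,1,0.15,1,0,0,0,0,1,0.15,1,0,0,0,0,1]'

```text
time: 33.78
ee_pos: [0.4282, 0.1511, 0.2069]
tcp_rot: [180.0, 0.0, 178.7]
wrist_force: [0.8, -0.6, -1.6]
opening: 0.0276
grasp_force: 35.6
```

Emit:
send_rows --moves '[0.1,1,0,0,0,0,1,0.1,1,0,0,0,0,1,0.1,1,0,0,0,0,1,0.1,1,0,0,0,0,1,0,0,0,0,0,0,1]'

```text
time: 34.4
ee_pos: [0.438, 0.2514, 0.2064]
tcp_rot: [180.0, -0.0, 178.8]
wrist_force: [0.2, -0.1, -1.5]
opening: 0.0275
grasp_force: 35.7
```

Run:
```python
from h import *
np.set_printoptions(precision=4,suppress=True)
o=bot.get_obs();print(o['ee_pos'],o['tcp_rot'],o['opening'],o['time'])
c=cam('wrist')
for q,z in[('low_card',.095),('low_lug',.095),('carton1',.003)]:
    for d in bot.landmark_of('wrist',q)[:3]: print(q,round(d['p'],2),d['pixel'],atz(c,d['pixel'],z))
```

```text
[0.438  0.2514 0.2064] [179.9875  -0.0134 178.7799] 0.027460692056345555 34.4
low_card 0.55 [446.7, 256.7] [0.4895 0.3813 0.095 ]
low_lug 0.87 [434.3, 95.9] [0.3697 0.3601 0.095 ]
carton1 0.87 [347.4, 250.6] [0.5237 0.3232 0.003 ]
carton1 0.74 [276.9, 229.0] [0.498  0.2495 0.003 ]
```

Emit:
send_rows --moves '[0.1,1,0,0,0,0,1,0.1,1,0,0,0,0,1,0.12,0.9,0,0,0,0,1,0,0,-0.8,0,0,0,1,0,0,-1,0,0,0,1,0,0,-1,0,0,0,1,0,0,-1,0,0,0,1,0,0,-1,0,0,0,1]'

```text
time: 35.6
ee_pos: [0.4462, 0.3221, 0.086]
tcp_rot: [180.0, 0.0, 178.6]
wrist_force: [0.3, -0.5, -1.4]
opening: 0.0276
grasp_force: 35.7
```

Emit:
send_rows --moves '[0,0,-1,0,0,0,1,0,0,-0.5,0,0,0,1,0,0,-0.25,0,0,0,1,0,0,0,0,0,0,1,0,0,0,0,0,0,0.1,0,0,0,0,0,0,0.1,0,0,1,0,0,0,0.1,0,0,1,0,0,0,0.1]'

```text
time: 36.6
ee_pos: [0.4459, 0.3228, 0.0934]
tcp_rot: [-180.0, -0.0, 178.7]
wrist_force: [0.1, 0.8, -0.8]
opening: 0.0386
grasp_force: 0.0
```

Emit:
send_rows --moves '[0,0,1,0,0,0,0.1,0,0,1,0,0,0,0,0,-0.5,1,0,0,0,0,-0.1,-1,0.7,0,0,0,0,-0.1,-1,0,0,0,0.25,0,-0.15,-1,0,0,0,0,0,-0.15,-1,0,0,0,0,0,-0.15,-1,0,0,0,0,0]'

```text
time: 37.6
ee_pos: [0.4292, 0.1836, 0.1853]
tcp_rot: [-180.0, -0.0, -179.2]
wrist_force: [0.0, 0.1, 0.1]
opening: 0.0431
grasp_force: 0.0
```

Emit:
send_rows --moves '[-0.15,-1,0,0,0,0,0,-0.15,-1,0,0,0,0,0,-0.15,-1,0,0,0,0,0,-0.15,-1,0,0,0,0,0,-0.15,-1,0,0,0,0,0,-0.15,-1,0,0,-0.5,0,0,-0.15,-1,0,0,-0.5,0,0,-0.15,-1,0,0,-0.5,0,0]'

```text
time: 38.6
ee_pos: [0.399, -0.016, 0.1852]
tcp_rot: [-179.8, 13.0, -179.1]
wrist_force: [0.3, 0.6, 0.2]
opening: 0.0427
grasp_force: 0.0
```

Emit:
send_rows --moves '[-0.15,-1,0,0,-0.5,0,0,-0.15,-1,0,0,-0.5,0,0,-0.15,-1,0,0,-0.5,0,0,-0.15,-1,0,0,-0.5,0,0,-0.15,-1,0,0,-0.5,0,0,-0.15,-1,0,0,0,0,0,-0.15,-1,0,0,0,0,0,-0.15,-1,0,0,0,0,0]'

```text
time: 39.6
ee_pos: [0.3714, -0.2182, 0.1858]
tcp_rot: [-179.5, 34.2, -179.0]
wrist_force: [0.1, 0.6, 0.2]
opening: 0.0427
grasp_force: 0.0
```

```bash
cat > uv.py <<'E'
from h import *
np.set_printoptions(precision=4,suppress=True)
o=bot.get_obs();print(o['ee_pos'],o['tcp_rot'],o['opening'],o['time'])
d=o['ee_pos']-np.array([.4505,0,.012]);print('u',d@[-.5646,0,.8253],'v',d@[.8253,0,.5646])
E
python3 uv.py
```

```text
[ 0.3714 -0.2182  0.1858] [-179.5141   34.1866 -179.0212] 0.042743756168246945 39.6
u 0.18810169218413153 v 0.0328621633534731
```

Emit:
send_rows --moves '[-0.1,-1,-0.1,0,0,0,0,-0.1,-1,-0.06,0,0,0,0,0,-1,0,0,0,0,0,0,-1,0,0,0,0,0,0,-1,0,0,0,0,0,0.55,0,-0.81,0,0,0,0,0.55,0,-0.81,0,0,0,0,0.55,0,-0.81,0,0,0,0]'

```text
time: 40.6
ee_pos: [0.4081, -0.3423, 0.1204]
tcp_rot: [-179.5, 34.2, -179.0]
wrist_force: [0.1, -0.4, -0.3]
opening: 0.0428
grasp_force: 0.0
```

Emit:
send_rows --moves '[0.55,0,-0.81,0,0,0,0,0.55,0,-0.81,0,0,0,0,0.55,0,-0.81,0,0,0,0,0,0,0,0,0,0,0,0,0,0,0,0,0,1,0,0,0,0,0,0,1,0,0,0,0,0,0,1]'

```text
time: 41.48
ee_pos: [0.4499, -0.3426, 0.0614]
tcp_rot: [-179.5, 34.2, -179.0]
wrist_force: [-4.7, 0.4, 3.2]
opening: 0.0278
grasp_force: 35.8
```

Emit:
send_rows --moves '[-0.5,0,0.75,0,0,0,1,-0.56,0,0.81,0,0,0,1,-0.56,0,0.81,0,0,0,1,-0.56,0,0.81,0,0,0,1,-0.56,0,0.81,0,0,0,1,-0.56,0,0.81,0,0,0,1,0,0.4,0.8,0,0.5,0,1,0.1,1,0.2,0,0.5,0,1]'

```text
time: 42.48
ee_pos: [0.3697, -0.3079, 0.2074]
tcp_rot: [-179.6, 25.5, -179.1]
wrist_force: [1.1, 0.4, -1.3]
opening: 0.0277
grasp_force: 35.0
```

Emit:
send_rows --moves '[0.25,1,0,0,0.5,0,1,0.25,1,0,0,0.5,0,1,0.25,1,0,0,0.5,0,1,0.25,1,0,0,0.5,0,1,0.25,1,0,0,0.5,0,1,0.25,1,0,0,0.5,0,1,0.25,1,0,0,0,0,1,0.25,1,0,0,0,0,1]'

```text
time: 43.48
ee_pos: [0.4204, -0.1062, 0.2056]
tcp_rot: [179.8, -0.2, -179.1]
wrist_force: [1.0, -0.7, 0.4]
opening: 0.0279
grasp_force: 35.0
```

Emit:
send_rows --moves '[0.3,1,0,0,0,-0.25,1,0.3,1,0,0,0,0,1,0.3,1,0,0,0,0,1,0.3,1,0,0,0,0,1,0.3,1,0,0,0,0,1,0.3,1,0,0,0,0,1,0.3,1,0,0,0,0,1,0.3,1,0,0,0,0,1]'

```text
time: 44.48
ee_pos: [0.4803, 0.0937, 0.2059]
tcp_rot: [179.8, -0.2, 178.7]
wrist_force: [-0.7, 0.2, 0.6]
opening: 0.0275
grasp_force: 35.0
```

Emit:
send_rows --moves '[0.3,1,0,0,0,0,1,0.3,1,0,0,0,0,1,0.3,1,0,0,0,0,1,0.3,1,0,0,0,0,1,0,0,0,0,0,0,1]'

```text
time: 45.1
ee_pos: [0.5102, 0.1941, 0.2053]
tcp_rot: [179.8, -0.2, 178.8]
wrist_force: [0.5, 0.4, -1.0]
opening: 0.0278
grasp_force: 35.1
```

```bash
cat > lk.py <<'E'
from h import *
np.set_printoptions(precision=4,suppress=True)
o=bot.get_obs();print(o['ee_pos'],o['tcp_rot'],o['opening'],o['time'])
c=cam('wrist')
for q,z in[('low_card',.095),('low_lug',.095),('carton1',.003)]:
    for d in bot.landmark_of('wrist',q)[:4]: print(q,round(d['p'],2),d['pixel'],atz(c,d['pixel'],z))
E
python3 lk.py
```

```text
[0.5102 0.1941 0.2053] [179.839   -0.2163 178.7925] 0.027835471437595367 45.1
low_card 0.9 [536.3, 146.5] [0.4777 0.3773 0.095 ]
carton1 0.69 [402.7, 173.5] [0.5136 0.3182 0.003 ]
carton1 0.62 [275.3, 227.4] [0.5672 0.1912 0.003 ]
carton1 0.57 [412.0, 88.2] [0.4336 0.3207 0.003 ]
```

Run:
```python
from h import *
c=cam('top');save(c,'t3.png')
for q in ('carton1','crate_low','low_lug','low_card','crate_up','up_foot'):
  print(q,[(round(d['p'],2),np.round(d['pixel'],1)) for d in bot.landmark_of('top',q)[:5]])
  print([(round(d['p'],2),np.round(d['extent'])) for d in bot.boxes_of('top',q)[:5]])
```

```text
carton1 [(0.66, array([443.7, 259.6])), (0.45, array([199.7, 213.5])), (0.39, array([412.5, 268.2]))]
[(0.91, array([441., 260., 465., 286.]))]
crate_low []
[]
low_lug [(0.6, array([413.6, 300.1])), (0.53, array([129.9, 281.8])), (0.34, array([237. , 132.8]))]
[]
low_card [(0.48, array([415.2, 307.7]))]
[(0.67, array([121., 263., 127., 283.]))]
crate_up [(0.96, array([274.8, 261.3]))]
[(0.96, array([231., 200., 318., 310.]))]
up_foot [(0.84, array([259.4, 303.3]))]
[(0.62, array([237., 201., 317., 311.]))]
```

View pics/t3.png

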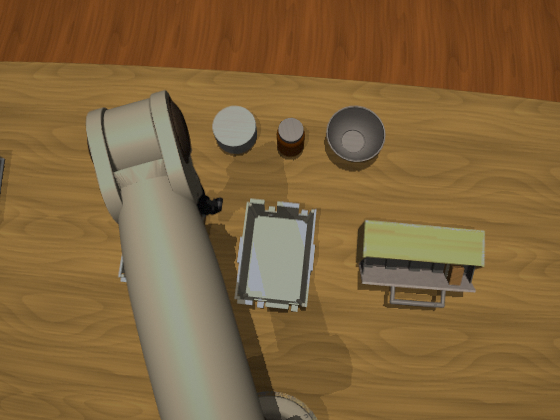

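The top view confirms that crate_low's visible corner is now at (121,280), against (122,276) before. It was knocked about 1 cm towards −x. I'll place carton 2 for a centre of (0.477, 0.294).

Emit:
send_rows --moves '[0.1,1,0,0,0,0,1,0.1,1,0,0,0,0,1,0.04,0.87,0,0,0,0,1,0,0,-0.8,0,0,0,1,0,0,-1,0,0,0,1,0,0,-1,0,0,0,1,0,0,-1,0,0,0,1,0,0,-1,0,0,0,1]'

```text
time: 46.95
ee_pos: [0.516, 0.265, 0.0847]
tcp_rot: [179.9, -0.2, 178.7]
wrist_force: [-0.9, -0.2, -1.1]
opening: 0.0273
grasp_force: 35.1
```

Emit:
send_rows --moves '[0,0,-1,0,0,0,1,0,0,-0.5,0,0,0,1,0,0,-0.25,0,0,0,1,0,0,0,0,0,0,1,0,0,0,0,0,0,0.1,0,0,0,0,0,0,0.1,0,0,1,0,0,0,0.1,0,0,1,0,0,0,0.1]'

```text
time: 47.95
ee_pos: [0.5158, 0.2641, 0.0923]
tcp_rot: [179.9, -0.2, 178.7]
wrist_force: [-0.4, 1.1, 1.1]
opening: 0.0383
grasp_force: 0.0
```

Emit:
send_rows --moves '[0,0,1,0,0,0,0.1,0,0,1,0,0,0,0,-0.1,-0.5,1,0,0,0,0,-0.25,-1,0.7,0,0,0,0,-0.25,-1,0,0,0,0.25,0,-0.25,-1,0,0,0,0,0,-0.25,-1,0,0,0,0,0,-0.25,-1,0,0,0,0,0]'

```text
time: 48.95
ee_pos: [0.4814, 0.1251, 0.1843]
tcp_rot: [179.9, -0.2, -179.2]
wrist_force: [0.2, -0.4, -0.1]
opening: 0.0427
grasp_force: 0.0
```

Emit:
send_rows --moves '[-0.25,-1,0,0,0,0,0,-0.25,-1,0,0,0,0,0,-0.25,-1,0,0,0,0,0,-0.25,-1,0,0,0,0,0,-0.25,-1,0,0,0,0,0,-0.25,-1,0,0,-0.5,0,0,-0.25,-1,0,0,-0.5,0,0,-0.25,-1,0,0,-0.5,0,0]'

```text
time: 49.95
ee_pos: [0.4312, -0.0743, 0.1841]
tcp_rot: [-179.9, 12.8, -179.2]
wrist_force: [-0.4, 0.2, 0.2]
opening: 0.043
grasp_force: 0.0
```

Emit:
send_rows --moves '[-0.25,-1,0,0,-0.5,0,0,-0.25,-1,0,0,-0.5,0,0,-0.25,-1,0,0,-0.5,0,0,-0.25,-1,0,0,-0.5,0,0,-0.25,-1,0,0,-0.5,0,0,-0.25,-1,0,0,0,0,0,-0.25,-1,0,0,0,0,0,-0.25,-1,0,0,0,0,0]'

```text
time: 50.95
ee_pos: [0.3807, -0.2739, 0.184]
tcp_rot: [-179.5, 34.2, -179.0]
wrist_force: [0.4, -0.5, -0.7]
opening: 0.0427
grasp_force: 0.0
```

```bash
python3 uv.py
```

```text
[ 0.3807 -0.2739  0.184 ] [-179.5154   34.155  -179.0383] 0.04273298111814238 50.95
u 0.18130223719405897 v 0.039521102699266585
```

Emit:
send_rows --moves '[-0.15,-1,-0.1,0,0,0,0,-0.15,-1,-0.1,0,0,0,0,-0.15,-1,-0.1,0,0,0,0,0,-1,0,0,0,0,0,0,-1,0,0,0,0,0,0.53,-0.1,-0.77,0,0,0,0,0.53,0,-0.77,0,0,0,0,0.53,0,-0.77,0,0,0,0]'

```text
time: 51.95
ee_pos: [0.4098, -0.4005, 0.1181]
tcp_rot: [-179.6, 34.1, -179.1]
wrist_force: [0.4, -0.1, 0.2]
opening: 0.0425
grasp_force: 0.0
```

Emit:
send_rows --moves '[0.53,0,-0.77,0,0,0,0,0.53,0,-0.77,0,0,0,0,0.53,0,-0.77,0,0,0,0,0,0,0,0,0,0,0,0,0,0,0,0,0,1,0,0,0,0,0,0,1,0,0,0,0,0,0,1]'

```text
time: 52.82
ee_pos: [0.4503, -0.4008, 0.0622]
tcp_rot: [-179.5, 34.2, -179.0]
wrist_force: [-5.1, 0.3, 3.9]
opening: 0.0276
grasp_force: 36.1
```

Emit:
send_rows --moves '[-0.5,0,0.75,0,0,0,1,-0.56,0,0.81,0,0,0,1,-0.56,0,0.81,0,0,0,1,-0.56,0,0.81,0,0,0,1,-0.56,0,0.81,0,0,0,1,-0.56,0,0.81,0,0,0,1,0,0.4,0.8,0,0.5,0,1,0.1,1,0.2,0,0.5,0,1]'

```text
time: 53.82
ee_pos: [0.3701, -0.3661, 0.2081]
tcp_rot: [-179.6, 25.5, -179.1]
wrist_force: [-0.1, -0.4, -1.3]
opening: 0.0273
grasp_force: 35.3
```

Emit:
send_rows --moves '[0.1,1,0,0,0.5,0,1,0.1,1,0,0,0.5,0,1,0.1,1,0,0,0.5,0,1,0.1,1,0,0,0.5,0,1,0.1,1,0,0,0.5,0,1,0.1,1,0,0,0.5,0,1,0.1,1,0,0,0,0,1,0.1,1,0,0,0,0,1]'

```text
time: 54.82
ee_pos: [0.3908, -0.1645, 0.2064]
tcp_rot: [179.8, -0.2, -179.1]
wrist_force: [0.1, 0.4, -0.8]
opening: 0.0278
grasp_force: 35.3
```

Emit:
send_rows --moves '[0.1,1,0,0,0,-0.25,1,0.1,1,0,0,0,0,1,0.1,1,0,0,0,0,1,0.1,1,0,0,0,0,1,0.1,1,0,0,0,0,1,0.1,1,0,0,0,0,1,0.1,1,0,0,0,0,1,0.1,1,0,0,0,0,1]'

```text
time: 55.82
ee_pos: [0.4106, 0.0355, 0.2067]
tcp_rot: [179.8, -0.2, 178.7]
wrist_force: [-0.9, 0.4, -1.0]
opening: 0.0274
grasp_force: 35.3
```

Emit:
send_rows --moves '[0.1,1,0,0,0,0,1,0.1,1,0,0,0,0,1,0.1,1,0,0,0,0,1,0.1,1,0,0,0,0,1,0,0,0,0,0,0,1]'

```text
time: 56.45
ee_pos: [0.4205, 0.1357, 0.2063]
tcp_rot: [179.8, -0.2, 178.8]
wrist_force: [0.3, -0.9, -1.4]
opening: 0.028
grasp_force: 35.3
```

```bash
python3 lk.py
```

```text
[0.4205 0.1357 0.2063] [179.8344  -0.1964 178.8123] 0.02795891537098808 56.45
carton1 0.78 [459.3, 186.6] [0.4388 0.3173 0.003 ]
carton1 0.74 [450.3, 254.5] [0.5121 0.3162 0.003 ]
carton1 0.71 [275.5, 227.1] [0.4777 0.1331 0.003 ]
```

Emit:
send_rows --moves '[0.15,1,0,0,0,0,1,0.15,1,0,0,0,0,1,0.15,1,0,0,0,0,1,0.15,1,0,0,0,0,1,0.06,1,0,0,0,0,1,0,0.1,-0.8,0,0,0,1,0,0,-1,0,0,0,1,0,0,-1,0,0,0,1]'

```text
time: 57.65
ee_pos: [0.4373, 0.2615, 0.1357]
tcp_rot: [179.8, -0.2, 178.6]
wrist_force: [-0.6, -0.4, -0.6]
opening: 0.0277
grasp_force: 35.4
```

Emit:
send_rows --moves '[0,0,-1,0,0,0,1,0,0,-1,0,0,0,1,0,0,-1,0,0,0,1,0,0,-0.5,0,0,0,1,0,0,-0.25,0,0,0,1,0,0,0,0,0,0,1,0,0,0,0,0,0,0.1,0,0,0,0,0,0,0.1]'

```text
time: 58.65
ee_pos: [0.4375, 0.2626, 0.0435]
tcp_rot: [179.8, -0.1, 178.7]
wrist_force: [0.1, 3.7, 3.4]
opening: 0.0381
grasp_force: 0.0
```

Emit:
send_rows --moves '[0,0,1,0,0,0,0.1,0,0,1,0,0,0,0.1,0,0,1,0,0,0,0.1,0,0,1,0,0,0,0.3,0,-0.5,1,0,0,0,0.3,0,-1,1,0,0,-0.6,0.3,0,-1,0.2,0,0,-0.6,0.3,0,-1,0,0,0,-0.6,0.3]'

```text
time: 59.65
ee_pos: [0.4371, 0.1736, 0.1983]
tcp_rot: [179.9, -0.1, 163.1]
wrist_force: [-0.7, -0.3, -0.2]
opening: 0.0298
grasp_force: 0.0
```

Emit:
send_rows --moves '[-0.15,-1,0,0,0,-0.6,0.3,-0.15,-1,0,0,0,-0.6,0.3,-0.15,-1,0,0,0,-0.6,0.3,-0.15,-1,0,0,0,-0.6,0.3,-0.15,-1,0,0,0,-0.6,0.3,-0.15,-1,0,0,0,-0.6,0.3,-0.15,-1,0,0,0,-0.6,0.3,-0.15,-1,0,0,0,-0.6,0.3]'

```text
time: 60.65
ee_pos: [0.4066, -0.0264, 0.1977]
tcp_rot: [179.9, -0.2, 121.8]
wrist_force: [0.3, 0.5, -0.0]
opening: 0.0299
grasp_force: 0.0
```

Emit:
send_rows --moves '[-0.15,-1,0,0,0,-0.6,0.3,-0.15,-1,0,0,0,-0.6,0.3,-0.15,-1,0,0,0,-0.6,0.3,-0.15,-1,0,0,0,-0.6,0.3,-0.15,-1,0,0,0,-0.6,0.3,-0.15,-1,0,0,0,-0.6,0.3,-0.15,-1,0,0,0,0,0.3,-0.15,-1,0,0,0,0,0.3]'

```text
time: 61.65
ee_pos: [0.3764, -0.2263, 0.1976]
tcp_rot: [179.9, -0.2, 91.0]
wrist_force: [-0.2, 0.1, -0.0]
opening: 0.0301
grasp_force: 0.0
```

Run:
```python
from h import *
np.set_printoptions(precision=4,suppress=True)
o=bot.get_obs();print(o['ee_pos'],o['tcp_rot'],o['opening'],o['time'])
c=cam('top');save(c,'t4.png')
for q,z in (('carton1',.003),('crate_low',0),('low_lug',.095),('low_card',.095),('crate_up',0),('up_card',.095)):
  print(q,[(round(d['p'],2),np.round(d['pixel'],1),atz(c,d['pixel'],z)) for d in bot.landmark_of('top',q)[:5]])
```

```text
[ 0.3764 -0.2263  0.1976] [179.8888  -0.1757  91.0187] 0.030139067388072847 61.65
carton1 [(0.77, array([161.7, 252.3]), array([0.4371, 0.3077, 0.003 ])), (0.74, array([182.8, 225.9]), array([0.5083, 0.2627, 0.003 ])), (0.71, array([178.4, 253.4]), array([0.4381, 0.2651, 0.003 ])), (0.66, array([164.6, 223.7]), array([0.5099, 0.3099, 0.003 ]))]
crate_low [(0.89, array([168.7, 239.6]), array([0.4709, 0.2948, 0.    ]))]
low_lug [(0.59, array([133.9, 282.9]), array([0.3514, 0.3396, 0.095 ]))]
low_card [(0.78, array([130. , 229.6]), array([0.4738, 0.3663, 0.095 ])), (0.24, array([415.9, 251.7]), array([ 0.4773, -0.3023,  0.095 ]))]
crate_up [(0.63, array([172.5, 237.3]), array([0.4776, 0.2859, 0.    ])), (0.59, array([275.3, 259.7]), array([0.4437, 0.0231, 0.    ]))]
up_card [(0.58, array([162. , 220.5]), array([0.5019, 0.2928, 0.095 ]))]
```

View pics/t4.png

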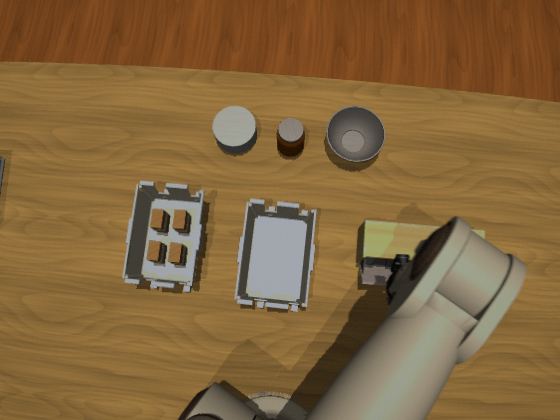

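The top view shows all four cartons upright in crate_low, at about (155–182, 220–253), and crate_up standing aside. Now I'll shut the bin.

Emit:
send_rows --moves '[-0.2,-1,0,0,0,0,0.3,-0.2,-1,0,0,0,0,0.3,-0.22,-1,0,0,0,0,0.3,0,-0.55,-0.5,0,0,0,0.3,0,0,-1,0,0,0,0.3,0,0,-1,0,0,0,0.3,0,0,-1,0,0,0,0.3,0,0,-1,0,0,0,0.3]'

```text
time: 63.0
ee_pos: [0.3616, -0.3132, 0.0834]
tcp_rot: [179.9, -0.2, 91.1]
wrist_force: [0.3, 0.3, 0.5]
opening: 0.03
grasp_force: 0.0
```

Emit:
send_rows --moves '[0,0,-0.9,0,0,0,0.3,0,0,-0.35,0,0,0,0.3,0,0,0,0,0,0,0.3,0,0,0,0,0,0,1,0,0,0,0,0,0,1,0,0,0,0,0,0,1]' --squeeze 40

```text
time: 63.75
ee_pos: [0.3613, -0.3143, 0.0547]
tcp_rot: [179.9, -0.2, 91.0]
wrist_force: [-5.2, 1.1, 5.2]
opening: 0.0104
grasp_force: 39.4
```

Emit:
send_rows --moves '[0.25,0,0.35,0,0,0,1,0.29,0,0.33,0,0,0,1,0.32,0,0.29,0,0,0,1,0.35,0,0.26,0,0,0,1,0.37,0,0.23,0,0,0,1,0.39,0,0.19,0,0,0,1,0.12,0,0.03,0,0,0,1,0,0,0,0,0,0,1]'

```text
time: 64.75
ee_pos: [0.4106, -0.3147, 0.0976]
tcp_rot: [-179.8, -0.1, 90.9]
wrist_force: [-25.1, -0.4, 18.7]
opening: 0.0105
grasp_force: 42.1
```

Emit:
send_rows --moves '[0,0,0,0,0,0,0.3,0,0,0,0,0,0,0.3,0,0,1,0,0,0,0.3,0,0,1,0,0,0,0.3,0,0,1,0,0,0,0.3,0,0.5,1,0,0,0.6,0.3,0.1,1,0.8,0,0,0.6,0,0.1,1,0,0,0,0.6,0]'

```text
time: 65.75
ee_pos: [0.4198, -0.2513, 0.2176]
tcp_rot: [179.7, -0.1, 106.7]
wrist_force: [0.4, -0.3, -0.8]
opening: 0.0428
grasp_force: 0.0
```

Emit:
send_rows --moves '[0.1,1,0,0,0,0.6,-0.2,0.1,1,0,0,0,0.6,-0.2,0.1,1,0,0,0,0.6,-0.2,0.1,1,0,0,0,0.6,-0.2,0.1,1,0,0,0,0.6,-0.2,0.1,1,0,0,0,0.6,-0.2,0.1,1,0,0,0,0.6,-0.2,0.1,1,0,0,0,0.6,-0.2]'

```text
time: 66.75
ee_pos: [0.4392, -0.0505, 0.216]
tcp_rot: [179.8, -0.2, 147.9]
wrist_force: [0.5, -0.6, -1.0]
opening: 0.0509
grasp_force: 0.0
```

Emit:
send_rows --moves '[0.1,1,0,0,0,0.6,-0.2,0.1,1,0,0,0,0.6,-0.2,0.1,1,0,0,0,0.6,-0.2,0.1,1,0,0,0,0.6,-0.2,0,1,0,0,0,0.6,-0.2,0,1,0,0,0,0.6,-0.2,0,0,0,0,0,0,-0.2]'

```text
time: 67.62
ee_pos: [0.4489, 0.0998, 0.2158]
tcp_rot: [179.8, -0.2, 178.9]
wrist_force: [0.8, -0.5, 0.1]
opening: 0.0511
grasp_force: 0.0
```

Run:
```python
from h import *
np.set_printoptions(precision=4,suppress=True)
o=bot.get_obs();print(o['ee_pos'],o['tcp_rot'],o['opening'],o['time'],o['q'])
c=cam('wrist');save(c,'w6.png')
for q,z in[('up_card',.095),('up_foot',.008),('low_card',.095),('low_lug',.095),('crate_up',0)]:
    for d in bot.landmark_of('wrist',q)[:2]: print(q,round(d['p'],2),d['pixel'],atz(c,d['pixel'],z))
t=cam('top')
d=bot.landmark_of('top','bin_bar')
print([(e['p'],e['pixel'],atz(t,e['pixel'],.112)) for e in d[:1]])
```

```text
[0.4489 0.0998 0.2158] [179.8227  -0.1818 178.8502] 0.05105396282809723 67.625 [12.4003 -7.4716 -3.8799 93.7269  0.2149 13.5502]
up_card 0.71 [283.0, 196.4] [0.4516 0.1044 0.095 ]
up_card 0.44 [488.7, 152.2] [0.4211 0.2568 0.095 ]
up_foot 0.82 [221.8, 51.8] [0.3366 0.0518 0.008 ]
crate_up 0.7 [198.5, 173.6] [0.4507 0.0194 0.    ]
[(0.65, [421.4, 279.8], array([ 0.4118, -0.3127,  0.112 ]))]
```

View pics/w6.png

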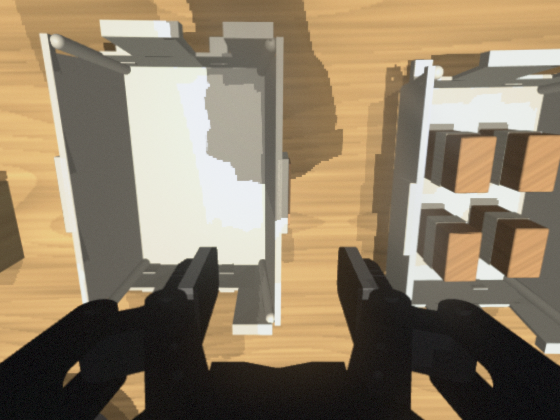

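crate_up is where I left it, with its card at (283,196). crate_low and its four cartons are at the right. I'll take one closer look over crate_low to fix its pose before stacking.

Emit:
send_rows --moves '[0,1,0.5,0,0,0,-0.2,0,1,0.5,0,0,0,-0.2,0,1,0.5,0,0,0,-0.2,0,1,0.5,0,0,0,-0.2,0,1,0,0,0,0,-0.2,0,1,0,0,0,0,-0.2,0,1,0,0,0,0,-0.2,0,0,0,0,0,0,-0.2]'

```text
time: 69.03
ee_pos: [0.4488, 0.2742, 0.2653]
tcp_rot: [179.9, -0.2, 178.8]
wrist_force: [-0.5, 0.0, 0.1]
opening: 0.0512
grasp_force: 0.0
```

Run:
```python
from h import *
np.set_printoptions(precision=4,suppress=True)
o=bot.get_obs();print(o['ee_pos'],o['tcp_rot'],o['time'])
c=cam('wrist');save(c,'w7.png')
for q,z in[('low_card',.095),('low_lug',.095),('crate_low',0)]:
    for d in bot.landmark_of('wrist',q)[:2]: print(q,round(d['p'],2),d['pixel'],atz(c,d['pixel'],z))
```

```text
[0.4488 0.2742 0.2653] [179.8661  -0.2305 178.7604] 69.025
low_card 0.9 [380.6, 205.0] [0.4746 0.3688 0.095 ]
low_card 0.36 [263.4, 219.2] [0.4859 0.2608 0.095 ]
low_lug 0.69 [362.5, 69.6] [0.3573 0.3472 0.095 ]
crate_low 0.63 [287.1, 184.2] [0.4747 0.2856 0.    ]
crate_low 0.15 [361.8, 70.3] [0.3506 0.3681 0.    ]
```

View pics/w7.png

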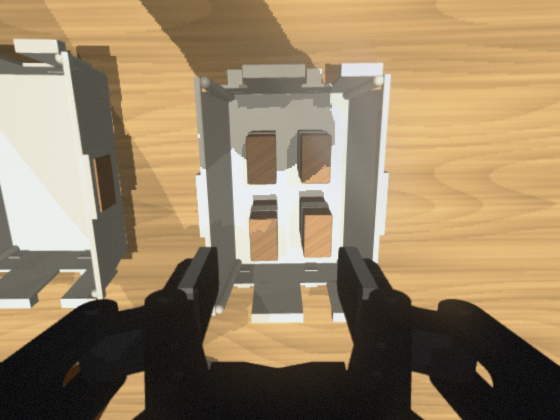

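Run:
```python
from h import *
np.set_printoptions(precision=4,suppress=True)
c=cam('wrist')
g=lambda p:atz(c,p,.095)[:2]
L=[g((197,174)),g((201,235))];Rr=[g((388,172)),g((384,234))]
print('tabs',L,Rr,'ctr',(np.mean(L,0)+np.mean(Rr,0))/2)
d=np.mean(Rr,0)-np.mean(L,0);print('sep',np.linalg.norm(d),'yaw',np.degrees(np.arctan2(-d[0],d[1])))
print('lug edges',g((243,65)),g((306,65)),g((342,64)),g((382,64)),'corners',g((197,77)),g((390,76)))
d=g((382,64))-g((243,65));print(np.degrees(np.arctan2(-d[0],d[1])))
for s in((66,55),(99,298)): print('upwall',g(s))
G=cv2.cvtColor(c['color'],cv2.COLOR_RGB2GRAY)
from h import proj
# model overlay residual check for guesses
for y in(-.5,-1,-2):
    a=np.radians(y);M=np.array([[np.cos(a),-np.sin(a)],[np.sin(a),np.cos(a)]])
    for x in(.474,):
        print(y,[np.round(proj(c,np.append(np.array([x,.288])+M@np.array(p),.095)),0) for p in((0,.087),(0,-.087),(-.122,-.041),(-.122,.075),(.122,-.041),(.122,.011))])
```

```text
tabs [array([0.4421, 0.201 ]), array([0.5005, 0.1998])] [array([0.4446, 0.3723]), array([0.5038, 0.372 ])] ctr [0.4727 0.2863]
sep 0.17177107677769604 yaw -0.9470146938827563
lug edges [0.3516 0.247 ] [0.3529 0.2991] [0.3529 0.3288] [0.3538 0.3618] corners [0.3601 0.2082] [0.3633 0.369 ]
-1.085716880565821
upwall [0.3413 0.1033]
upwall [0.5639 0.0945]
-0.5 [array([389., 204.]), array([200., 207.]), array([244.,  65.]), array([385.,  62.]), array([254., 322.]), array([306., 321.])]
-1 [array([389., 205.]), array([200., 206.]), array([246.,  65.]), array([386.,  63.]), array([253., 322.]), array([304., 322.])]
-2 [array([389., 207.]), array([200., 205.]), array([248.,  64.]), array([389.,  65.]), array([251., 321.]), array([302., 322.])]
```

Emit:
send_rows --moves '[0,-1,-0.5,0,0,0,-0.2,0,-1,-0.5,0,0,0,-0.2,0,-1,-0.5,0,0,0,-0.2,0,-1,-0.5,0,0,0,-0.2,0,-1,0,0,0,0,-0.2,0,-1,0,0,0,0,-0.2,0,-1,0,0,0,0,-0.2,0,0,0,0,0,0,-0.2]'

```text
time: 70.28
ee_pos: [0.4487, 0.0968, 0.2162]
tcp_rot: [179.9, -0.2, 178.5]
wrist_force: [-0.5, -0.1, 0.5]
opening: 0.051
grasp_force: 0.0
```

Run:
```python
from h import *
np.set_printoptions(precision=4,suppress=True)
o=bot.get_obs();print(o['ee_pos'],o['tcp_rot'],o['time'])
c=cam('wrist')
w=cv2.cvtColor(cv2.imread('pics/w6.png'),cv2.COLOR_BGR2RGB);print('diff',np.abs(w.astype(int)-c['color']).mean())
def cost(x):
    a=x[2];M=np.array([[np.cos(a),-np.sin(a)],[np.sin(a),np.cos(a)]])
    r=[]
    for p,px in obs: r+=list((proj(c,np.append(x[:2]+M@np.array(p),.095))-px))
    return r
# tab ends & lug edges, pixel reads
obs=[((-.030,-.087),(57,158)),((.030,-.087),(67,231)),((.030,.087),(287,233)),((-.122,-.041),(104,22)),((-.122,.041),(224,24)),((-.122,.075),(273,24))]
from scipy.optimize import least_squares
s=least_squares(cost,[.45,.02,-.02]);print(s.x[:2],np.degrees(s.x[2]),np.round(s.fun,1))
i=cv2.cvtColor(c['color'],cv2.COLOR_RGB2BGR)
for p,px in obs:
    a=s.x[2];M=np.array([[np.cos(a),-np.sin(a)],[np.sin(a),np.cos(a)]])
```

```text
[0.4487 0.0968 0.2162] [179.851   -0.1543 178.5258] 70.275
diff 8.788799603174603
[0.4502 0.0193] -2.065216989747977 [-2.  -0.8  0.2  2.3  1.6  1.9 -2.1 -1.   0.5 -0.8  2.  -0.1]
```

Emit:
send_rows --moves '[0.17,0.27,-0.5,0,0,-0.06,-0.2,0,0,-1,0,0,0,-0.2,0,0,-1,0,0,0,-0.2,0,0,-1,0,0,0,-0.2,0,0,-1,0,0,0,-0.2,0,0,-1,0,0,0,-0.2,0,0,-0.35,0,0,0,-0.2,0,0,0,0,0,0,-0.2]'

```text
time: 71.32
ee_pos: [0.4527, 0.1056, 0.0691]
tcp_rot: [179.9, -0.3, 178.2]
wrist_force: [-0.1, 0.3, -0.0]
opening: 0.0515
grasp_force: 0.0
```

Emit:
send_rows --moves '[0,0,0,0,0,0,1,0,0,0,0,0,0,1,0,0,0,0,0,0,1,0,0,0,0,0,0,1,0,0,0,0,0,0,1]' --squeeze 80

```text
time: 71.95
ee_pos: [0.4537, 0.1049, 0.0709]
tcp_rot: [179.9, -0.1, 178.2]
wrist_force: [-1.2, 0.1, 6.0]
opening: 0.0104
grasp_force: 78.6
```

Held at 10.4 mm. I'll lift, then turn half round while moving over.

Emit:
send_rows --moves '[0,0,0.5,0,0,0,1,0,0,0.8,0,0,0,1,0,0,1,0,0,0,1,0,0,1,0,0,0,1,0,0,1,0,0,0,1,0,0,1,0,0,0,1,0,0,1,0,0,0,1,0,0,1,0,0,0,1]'

```text
time: 72.95
ee_pos: [0.4528, 0.1053, 0.2533]
tcp_rot: [179.8, -0.2, 178.2]
wrist_force: [0.8, 0.1, -4.0]
opening: 0.0098
grasp_force: 78.1
```

Emit:
send_rows --moves '[0,0,1,0,0,0.3,1,0,0,0.5,0,0,0.6,1,0,0.15,0,0,0,0.75,1,0,0.15,0,0,0,0.75,1,0,0.15,0,0,0,0.75,1,0,0.15,0,0,0,0.75,1,0,0.15,0,0,0,0.75,1,0,0.15,0,0,0,0.75,1]'

```text
time: 73.95
ee_pos: [0.4528, 0.1279, 0.2899]
tcp_rot: [179.8, -0.2, -135.2]
wrist_force: [0.1, 0.5, -4.8]
opening: 0.0097
grasp_force: 78.2
```

Emit:
send_rows --moves '[0,0.15,0,0,0,0.75,1,0,0.15,0,0,0,0.75,1,0,0.15,0,0,0,0.75,1,0,0.15,0,0,0,0.75,1,0,0.15,0,0,0,0.75,1,0,0.15,0,0,0,0.75,1,0,0.15,0,0,0,0.75,1,0,0.15,0,0,0,0.75,1]'

```text
time: 74.95
ee_pos: [0.4527, 0.1578, 0.2898]
tcp_rot: [179.8, -0.2, -83.6]
wrist_force: [0.9, -0.2, -4.1]
opening: 0.0093
grasp_force: 78.1
```

Emit:
send_rows --moves '[0.1,0.15,0,0,0,0.75,1,0.1,0.15,0,0,0,0.75,1,0.1,0.15,0,0,0,0.75,1,0.1,0.15,0,0,0,0.75,1,0.1,0.15,0,0,0,0.75,1,0.1,0.15,0,0,0,0.75,1,0.1,0.15,0,0,0,0.75,1,0,0.15,0,0,0,0.75,1]'

```text
time: 75.95
ee_pos: [0.4704, 0.1877, 0.2897]
tcp_rot: [179.8, -0.2, -32.1]
wrist_force: [0.6, -0.6, -3.8]
opening: 0.0095
grasp_force: 78.1
```

Emit:
send_rows --moves '[0,0.15,0,0,0,0.75,1,0,0.15,0,0,0,0.75,1,0,0.1,0,0,0,0.75,1,0,0.1,0,0,0,0.75,1,0,0,0,0,0,0,1]'

```text
time: 76.58
ee_pos: [0.4704, 0.2002, 0.2897]
tcp_rot: [179.8, -0.2, -6.5]
wrist_force: [0.1, 0.7, -3.3]
opening: 0.0098
grasp_force: 78.1
```

Run:
```python
from h import *
np.set_printoptions(precision=4,suppress=True)
o=bot.get_obs();print(o['ee_pos'],o['tcp_rot'],o['time'],o['q'],o['torque'])
c=cam('side');save(c,'s8.png');t=cam('top')
for n,cc in(('side',c),('top',t)):
  for q,z in[('low_card',.095),('low_lug',.095),('crate_low',0),('carton1',.003)]:
    for d in bot.landmark_of(n,q)[:2]: print(n,q,round(d['p'],2),d['pixel'],atz(cc,d['pixel'],z))
```

```text
[0.4704 0.2002 0.2897] [179.8454  -0.1699  -6.5352] 76.575 [  23.1758    1.3014   12.8276  101.4553   -0.2185 -150.2889] [-0.3216  0.0342 -0.0139]
side low_card 0.75 [241.7, 139.2] [0.467  0.3625 0.095 ]
side low_card 0.16 [235.2, 169.4] [0.4477 0.1921 0.095 ]
side low_lug 0.69 [213.7, 142.4] [0.3705 0.35   0.095 ]
side carton1 0.63 [235.2, 166.3] [0.4381 0.3302 0.003 ]
side carton1 0.61 [258.2, 179.7] [0.5184 0.249  0.003 ]
```

View pics/s8.png

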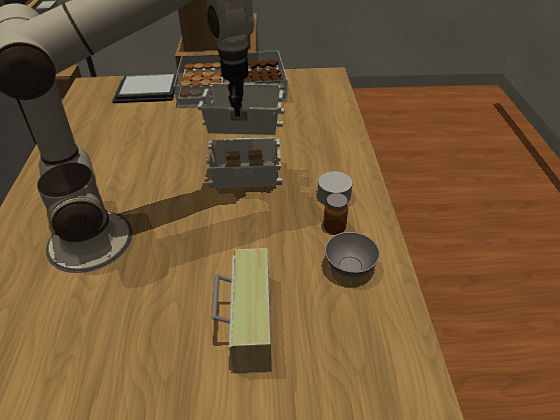

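The held crate is level, its card now towards −y at (238,117), and crate_low is below at (244,165) with the cartons in it. I'll square up and lower.

Emit:
send_rows --moves '[0.05,0.18,0,0,0,0.65,1,0,0,-0.6,0,0,0,1,0,0,-0.8,0,0,0,1,0,0,-0.8,0,0,0,1,0,0,-0.8,0,0,0,1,0,0,-0.8,0,0,0,1,0,0,-0.6,0,0,0,1,0,0,0,0,0,0,1]'

```text
time: 78.08
ee_pos: [0.4713, 0.2045, 0.1786]
tcp_rot: [179.8, -0.1, -0.9]
wrist_force: [0.3, -0.5, -2.5]
opening: 0.0096
grasp_force: 78.1
```

Run:
```python
from h import *
np.set_printoptions(precision=4,suppress=True)
o=bot.get_obs();print(o['ee_pos'],o['tcp_rot'],o['time'],o['wrist_force'],o['torque'])
c=cam('side')
i=cv2.cvtColor(c['color'],cv2.COLOR_RGB2BGR)
a=np.radians(-.9);M=np.array([[np.cos(a),-np.sin(a)],[np.sin(a),np.cos(a)]])
cr=i[60:210,170:320];
big=cv2.resize(cr,None,fx=4,fy=4,interpolation=cv2.INTER_CUBIC)
def dot(X,col):
    p=(proj(c,X)-[170,60]+.5)*4; cv2.circle(big,tuple(int(v) for v in p),3,col,-1)
for p in((0,-.087),(0,.087),(-.122,-.041),(-.122,.075),(.122,-.041),(.122,.075),(-.122,.011),(.122,.011)):
    dot(np.append(np.array([.4735,.2867])+M@np.array(p),.095),(0,0,255))
e=o['ee_pos']-np.array([.4715,.2047,.158])
for p in((.117,-.026),(.117,.056),(-.117,-.026),(-.117,.056)):
    dot(np.append(np.array([.4735,.2867])+M@np.array(p)+e[:2],.095+e[2]),(255,0,0))
cv2.imwrite('pics/s9.png',big)
```

```text
[0.4713 0.2045 0.1786] [179.8085  -0.0999  -0.9128] 78.075 [ 0.3436 -0.4921 -2.5252] [-0.2835  0.0631  0.0181]
```

View pics/s9.png

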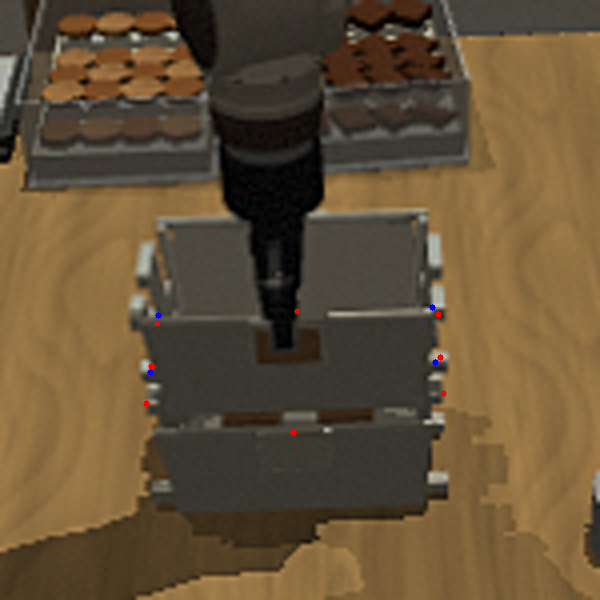

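The overlay matches crate_low's rim within a few millimetres, with the tab predicted at (293,432) and seen at about (295,430). I'll lower gently.

Emit:
send_rows --moves '[0,0,-0.25,0,0,0,1,0,0,-0.25,0,0,0,1,0,0,-0.15,0,0,0,1,0,0,-0.1,0,0,0,1,0,0,0,0,0,0,1]'

```text
time: 78.75
ee_pos: [0.4719, 0.2047, 0.1614]
tcp_rot: [179.9, -0.2, -0.9]
wrist_force: [-0.8, -2.7, 0.9]
opening: 0.0097
grasp_force: 84.3
```

Emit:
send_rows --moves '[0,0,-0.1,0,0,0,1,0,0,0,0,0,0,1]'

```text
time: 79.0
ee_pos: [0.4721, 0.2045, 0.1594]
tcp_rot: [179.9, -0.3, -0.9]
wrist_force: [-1.8, -6.4, 8.0]
opening: 0.0097
grasp_force: 92.6
```

Emit:
send_rows --moves '[0,0,0,0,0,0,0.6,0,0,0,0,0,0,0.3,0,0,0,0,0,0,0.3,0,0,0.6,0,0,0,0.3,0,0,1,0,0,0,0.3,0,0,1,0,0,0,0.3,0,0,1,0,0,0,0.3,0,0,1,0,0,0,0.3]'

```text
time: 80.0
ee_pos: [0.4718, 0.2047, 0.2752]
tcp_rot: [179.9, -0.2, -0.9]
wrist_force: [-0.3, -0.6, -0.6]
opening: 0.0302
grasp_force: 0.0
```

Emit:
send_rows --moves '[-0.3,-1,0.5,0,0,0,0.3,-0.3,-1,0,0,0,0,0.3,-0.3,-1,0,0,0,0,0.3,-0.3,-1,0,0,0,0,0.3,-0.3,-1,0,0,0,0,0.3,-0.3,-1,0,0,0,0,0.3,-0.3,-1,0,0,0,0,0.3,0,0,0,0,0,0,0.3]'

```text
time: 81.0
ee_pos: [0.4191, 0.0287, 0.2871]
tcp_rot: [179.9, -0.3, -1.0]
wrist_force: [0.1, -0.2, -0.5]
opening: 0.0301
grasp_force: 0.0
```

Run:
```python
from h import *
np.set_printoptions(precision=4,suppress=True)
o=bot.get_obs();print(o['ee_pos'],o['opening'],o['time'],o['wrist_force'])
c=cam('side');t=cam('top')
i=cv2.cvtColor(c['color'],cv2.COLOR_RGB2BGR)[80:230,170:320]
j=cv2.cvtColor(t['color'],cv2.COLOR_RGB2BGR)[160:310,95:245]
cv2.imwrite('pics/f.png',np.hstack([cv2.resize(k,(400,400),interpolation=cv2.INTER_CUBIC) for k in(i,j)]))
for q,z in(('bin_bar',.112),('up_card',.182)):
  d={n:bot.landmark_of(n,q)[:1] for n in('side','top')}
  print(q,d,tri([(cc,d[n][0]['pixel']) for n,cc in(('side',c),('top',t)) if d[n]]) if all(d.values()) else '')
```

```text
[0.4191 0.0287 0.2871] 0.03009041453590817 81.0 [ 0.1416 -0.1508 -0.4612]
bin_bar {'side': [{'pixel': [215.4, 294.9], 'p': 0.71}], 'top': [{'pixel': [421.6, 278.3], 'p': 0.66}]} (array([ 0.4132, -0.3135,  0.1119]), [0.002, 0.002])
up_card {'side': [], 'top': [{'pixel': [183.6, 187.8], 'p': 0.66}]}
```

View pics/f.png

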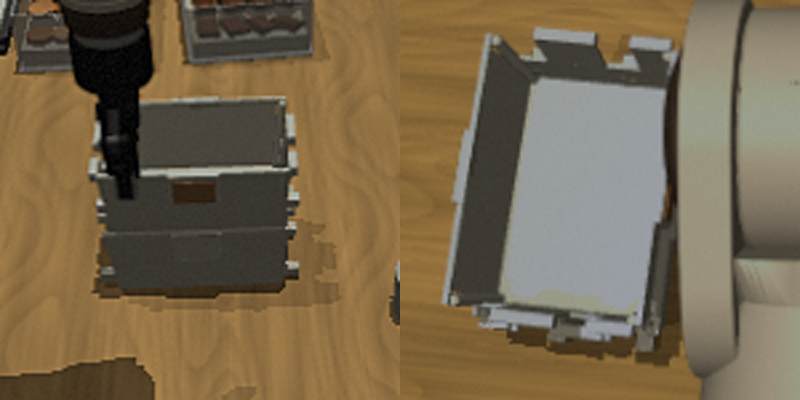

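The stack is level, with the upper crate's card at −y, at about (195,190) in the left panel. The bar is back at its shut height. I'm handing the job in.

```bash
python3 -c "
from workcell import bot
print(bot.job_done())"
```

```text
the job is handed in; nothing more can be done
None
```

The job is handed in at about 81 s. All four cartons are in the lower crate, the bin is shut, and the other crate stands level on top, turned half round. The jar, bowl and tin were not touched.

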